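# Pin the washed lever back into the citrus press

### The arm

A 6-joint arm with a two-finger parallel gripper is mounted at the origin on the work surface. World frame = base frame: x ahead of the robot, y to its left, z up, the work surface at z = 0. Lengths are in mm, angles in rad, forces in N, time in s.
With the tool pointing down it reaches from about 275 to 1000 mm from the base axis. Payload 8.4 kg.
Tool frame: the origin (TCP) lies at the very end of the fingers, on their centre line; the grasp point (between the pads) lies r.hold_point_z behind it (r.hold_point_z is the distance from the TCP to the grasp point, in mm); x points along the fingers, z is the direction in which the jaws open and shut, and the axes are right-handed (so a half turn about x gives the same grasp; the last joint's range is limited). The gripper opens to 85 mm and grips with 20 to 120 N. Pads are 22 mm wide; open, the fingers measure 114 mm over their backs; the gripper's body (76 mm by 85 mm) begins 54 mm behind the grasp point. The pads swing forward as they close: fully open they stand 13 mm farther back than shut.
Start: joints at [-1.346, 0.353, 1.633, -0, 1.155, -0.002], TCP at [140.536, -608.997, 231.281] pointing down, gripper open.
Joint ranges: [-2.63, 2.63], [-0.92, 2.1], [0.06, 2.66], [-1.3, 4.44], [0, 2.69], [-3.02, 3.02]. Speed limits (rad/s): [2.22, 2.22, 2.79, 3.14, 3.14, 3.14].

### API

Orientations are given as [roll, pitch, yaw] about the fixed x, y, z axes, in that order (R = Rz(yaw) Ry(pitch) Rx(roll)).
In Python, from rig import r gives the robot as it stands.
- The arm moves only by the tool jog_arm, never from a script. Its argument "series" is a list of rows, each a list of 7 numbers: the turn, a rotation vector about the tool's x, y, z in degrees, then the shift along the tool's x, y, z in cm, then the opening, from 0 (shut) to 1 (fully open). In form: [[wx, wy, wz, tx, ty, tz, fingers], ...]. A call has 1 to 20 rows; each row shifts and turns the commanded pose from where the row before left it, along the tool's axes as they then stand; what a row does not reach is not made up. A row lasts 1/10 s, in which the tool goes at most 50 mm and 8.59 degrees, less where a joint would pass 70% of its speed; a pose out of reach is approached as far as the arm can. A call with a gripper value outside its range is refused whole. The fingers move at their own pace and stop on an object; "force" is the grip in N (left out, the last holds). Time passes only in rows, so rows that do not move let the fingers close. It gives the time, the measured TCP pose, the force and the opening at its end, in the units of the state.
- r.sense(): the state, without advancing time (a new reading comes with each control period).
- r.grab_frame(name): name is "side" or "top" or "wrist"; returns (picture, depth): 480x640x3 uint8, red, green, blue; 480x640 float32, mm along the optical axis (not along the pixel's ray), 0 where there is no reading.
- r.get_calibration(name): a dict with "mtx" (3x3 intrinsics, pixels), "dist" ([k1, k2, p1, p2, k3] as OpenCV has them; the pictures are not rectified), "position" and "rotation" of the camera in the world; the wrist camera has in their place "mount" (4x4, takes a point from camera to tool coordinates, whose origin is the TCP and whose axes are the tool frame's). Camera axes: x right, y down, z forward; pixel columns grow to the right and rows downward; lengths in mm; the calibration is good to about 2 mm. A picture is of the moment at which its call begins: read the wrist's pose just before it. get_calibration takes no time and is no camera call.
- r.sign_off(): hands the job in, once; it reports no verdict.
The state is a dict: "clock": time; "qpos": joint angles; "qvel": joint speeds; "joint_efforts": joint torques, N m; "eef_pos": TCP position; "tcp_rot": TCP orientation; "contact_force": force on the tool from outside, world axes, zero at the start; "wrist_torque": the same for the moment, N m; "opening": opening from 0.0 (shut) to 1.0 (fully open).
Only numpy, scipy, OpenCV 4.12 (cv2) and the standard library are available. Lean on these libraries where they do the work, as an engineer would, in place of code of your own. Each camera call takes 0.05 s, during which the arm holds its last target.

### The job

The stall's citrus press has been washed: set its lever back on the stand, eye down between the two fork ears and dome in the strainer cup, then slide the hinge pin through one ear, the lever's eye and the other ear until its red grip is home against the ear. Do not drop either part, and leave the steel tumbler under the spout and the two mugs standing where they are.

Things in the scene. Friction and masses are not known exactly. Their poses are not given: they have to be found in the camera images.
- press: fixed green lever citrus press, without its lever. Foot plate 210 x 130 x 12 mm; origin under its centre, x points from the front (cup and handle side) to the rear, z up. A 36 x 44 mm rear column carries at its top a fork of two upright round-topped ears; nothing of the press stands higher than 185 mm above the table
- pivot (a point): centre of the fork: midway between its ears on the axis of their 12.5 mm holes, which run along y (axes as press); 75 mm behind the press's origin, 167 mm up. Ears 8 mm thick, 36 mm wide, 28 mm apart inside, 44 mm over the outer faces, 18 mm higher than the axis. A trough between them carries the lever's eye, hole about 0.5 mm low, with 1 mm of play fore and aft
- cup_floor (a point): middle of the inner floor of the press's aluminium strainer cup, 100 mm in front of pivot and 62.5 mm below it; the cup is 78 mm across the rim, 36 mm deep; its rim is 26.5 mm below the hole axis
- lever: loose steel lever, about 0.45 kg (varies by a quarter). Origin: centre of the hole in its eye (ring 26 mm across, 22 mm wide, hole 12.5 mm along the lever's y). Handle end at x = -255 mm, z up, dome below. At the start it lies level across the drainer pan's rim, dome inside. Mounted, its axes are parallel to press's and the bar is level
- lever_grip (a point): middle of the lever's bar at its centre of mass, lever x = -80 mm; take it here from above across the bar's width. The bar is 14 mm wide (y) and 20 mm high (z -10 to +10 mm), x from -12 to -165 mm, then comes a round black handle 23 mm thick
- dome_tip (a point): lowest point of the lever's squeezing dome (lever x = -100 mm, z = -62 mm; dome 56 mm across, its widest part 28 to 36 mm below the bar's middle); mounted, it rests on cup_floor
- pan: fixed rectangular steel drainer pan, 120 mm (x) x 150 mm (y) x 70 mm high, wall 4 mm, open at the top; origin under its centre. The lever lies across its two longer walls, along about the pan's x, the dome hanging inside; the pan may be left or right of the press
- board: fixed white chopping board 180 x 150 x 12 mm on which the pin lies; origin under its centre; on the side of the press opposite to the pan
- pin: loose hinge pin, 0.06 kg, lying flat, axis 17 mm above the table. Origin: on its axis at the shoulder where the red grip ends; x points along the shaft to the tip. Steel shaft 10 mm thick, 62 mm long, the last 9 mm tapering to 4 mm. Flat red grip from x = 0 to -40 mm, 22 mm wide (y), 10 mm thick (z); its x = 0 end stops against an ear. Goes in from either side
- pin_grip (a point): middle of the pin's red grip (pin x = -20 mm); take it here from above across the 22 mm width
- pin_mid (a point): point on the shaft 22 mm from the shoulder (pin x = 22 mm); with the pin fully home it lies at pivot, whichever side it came from
- pin_tip (a point): end of the pin's nose (pin x = 62 mm)
- tumbler: small steel tumbler, 58 mm tall and 58 mm across the rim, standing upright on the press's foot plate under the cup's spout; origin at its underside; leave alone
- mug0: white ceramic mug, 72 mm tall, body 72 mm across, standing behind and to the right of the press; origin at its underside; leave alone
- mug1: orange mug, 72 mm tall, body 72 mm across, standing behind and to the left of the press; origin at its underside; leave alone
There are look-alikes about, which are no part of the job. What is shaped like the pin but blue or purple is not meant.

How it is judged (in metres and radians):
On the way, in this order (a step that is already met when the one before it is completed fails the run):
1. the lever sits on the stand: its eye between the fork ears with the holes in line, its dome down in the cup (distance between lever and pivot below 0.005 m and distance between dome_tip and cup_floor below 0.012 m and angle between the y axis of lever and the y axis of press, either way round below 0.08 rad), for 0.2 s.
2. the pin runs through both ears and the lever's eye, fully home (all of step 1 and distance between pin_mid and pivot below 0.005 m and angle between the x axis of pin and the y axis of press, either way round below 0.08 rad), for 0.2 s.
At the end, for the whole second after the job is handed in: Lever eye within 5 mm of the fork's centre, dome tip within 12 mm of the cup floor's middle, square to the fork within 0.08 rad; the pin through both ears and the eye, its mid point within 5 mm of the fork's centre, in line within 0.08 rad; both at rest, tumbler and mugs upright (all of step 2 and linear speed of each of lever, pin below 0.02 m/s and angle between each of tumbler, mug0, mug1's own z axis and vertical below 0.3 rad); the robot touches nothing.
It fails at once if the lever is dropped (falls freely, faster than 0.6 m/s) (linear speed of lever above 0.6 m/s and contact force between the fingers and lever below 0.05 N).
It fails at once if the pin is dropped (falls freely, faster than 0.6 m/s) (linear speed of pin above 0.6 m/s and contact force between the fingers and pin below 0.05 N).
It fails at once if the tumbler or a mug is pushed over or moved more than 30 mm (distance of any of tumbler, mug0, mug1 from where it was at the start of the episode above 0.03 m or angle between any of tumbler, mug0, mug1's own z axis and vertical above 0.4 rad).
It also fails if it takes over 67 s, if anything falls off the work surface, if the arm or the gripper's body presses on something with over 40 N, if the wrist force passes 120 N, or if a joint passes its speed limit or range.

## Working session

There is one attempt and no reset: what is moved stays moved. The work goes in short steps, Python scripts to look and compute and a tool call to move; the robot and the scene stay as the last step left them, time stands still between calls to the robot, and variables do not carry over. Pictures are saved under pics/ and viewed, and the job is handed in when it is done.

Besides the shell and the picture viewer there is one more tool, called after ">>>" as a command line: name --pt "numbers of a row" for each row, then --argument value for the rest. jog_arm: Moves the arm, as the interface text tells. Its arguments: {"type":"object","properties":{"series":{"type":"array"},"force":{"type":"number"}},"required":["series"]}

```bash
ls; mkdir -p pics; cat > h.py <<'E'
import numpy as np, cv2, sys
from rig import r
from scipy.spatial.transform import Rotation as Ro
def cam(name):
    c=r.get_calibration(name); return c
def save(name,fn):
    s=r.sense(); p,d=r.grab_frame(name); cv2.imwrite(f'pics/{fn}.png',p[:,:,::-1]); np.savez(f'pics/{fn}.npz',p=p,d=d,pos=s['eef_pos'],rot=s['tcp_rot']); return p,d
def rotm(c):
    R=np.array(c['rotation'],float)
    return R if R.shape==(3,3) else Ro.from_euler('xyz',R).as_matrix()
def campose(name,z):
    c=r.get_calibration(name); K=np.array(c['mtx']);D=np.array(c['dist'])
    if name=='wrist':
        T=np.eye(4);T[:3,:3]=Ro.from_euler('xyz',z['rot']).as_matrix();T[:3,3]=z['pos'];T=T@np.array(c['mount']);return K,D,T[:3,:3],T[:3,3]
    return K,D,rotm(c),np.array(c['position'],float)
def px(name,fn,uv,zplane=None):
    z=np.load(f'pics/{fn}.npz');K,D,R,t=campose(name,z)
    out=[]
    for u,v in uv:
        n=cv2.undistortPoints(np.array([[[u,v]]],float),K,D)[0,0]
        ray=R@np.array([n[0],n[1],1])
        if zplane is None:
            dd=z['d'][int(round(v)),int(round(u))]; out.append(t+ray*dd)
        else: out.append(t+ray*(zplane-t[2])/ray[2])
    return np.round(np.array(out),1)
def cloud(name,fn):
    z=np.load(f'pics/{fn}.npz');K,D,R,t=campose(name,z)
    v,u=np.mgrid[0:480,0:640]
    n=cv2.undistortPoints(np.stack([u,v],-1).reshape(-1,1,2).astype(float),K,D).reshape(-1,2)
    d=z['d'].reshape(-1,1); P=(np.c_[n,np.ones(len(n))]*d)@R.T+t
    P[d[:,0]==0]=np.nan
    return P.reshape(480,640,3),z['p']
def proj(name,fn,X):
    z=np.load(f'pics/{fn}.npz');K,D,R,t=campose(name,z)
    Xc=(np.atleast_2d(X)-t)@R
    return cv2.projectPoints(Xc,np.zeros(3),np.zeros(3),K,D)[0].reshape(-1,2)
E
python3 - <<'E'
from h import *
print(r.sense(), r.hold_point_z)
for n in('side','top','wrist'):
    print(n,r.get_calibration(n)); save(n,n+'0')
E
```

```text
pics
{'clock': 0.0, 'qpos': array([-1.34641602e+00,  3.53656192e-01,  1.63413723e+00,  2.54020490e-05,
        1.15521163e+00, -2.42572471e-03]), 'qvel': array([ 5.28594410e-04,  1.54294706e-03,  5.56076972e-04, -4.63887604e-04,
        1.12446663e-03, -4.74716131e-05]), 'joint_efforts': array([ 1.99663100e-04, -6.05260706e+01, -3.42070019e+01,  1.03493844e-04,
        9.26958688e-03, -4.66259394e-06]), 'eef_pos': array([ 140.4263021 , -608.52489256,  230.55533838]), 'tcp_rot': array([3.12272454, 1.56938373, 1.77872398]), 'contact_force': array([-0.09692337,  0.86348533, -0.0137984 ]), 'wrist_torque': array([-0.01881416,  0.01539771,  0.04435079]), 'opening': 1.0017256891486812} 18.700000000000003
side {'mtx': array([[446.7379613 ,   0.        , 317.74610126],
       [  0.        , 446.7379613 , 238.64794435],
       [  0.        ,   0.        ,   1.        ]]), 'dist': array([-0.105127,  0.      ,  0.      ,  0.      ,  0.      ]), 'position': array([ 473.12837286, -706.0542163 ,  861.8675765 ]), 'rotation': array([-2.4046942 , -0.01887549, -0.02593616])}
top {'mtx': array([[518.051
[... 249 characters left out ...]
60576,  -19.23368233, 1463.73113537]), 'rotation': array([-2.96919825, -0.01067039, -1.58178136])}
wrist {'mtx': array([[417.62313747,   0.        , 320.57960108],
       [  0.        , 417.62313747, 237.06292132],
       [  0.        ,   0.        ,   1.        ]]), 'dist': array([-0.02353502,  0.        ,  0.        ,  0.        ,  0.        ]), 'mount': array([[-6.27204771e-04, -2.59922079e-01,  9.65629390e-01,
        -1.43663547e+02],
       [-1.34711779e-03, -9.65628485e-01, -2.59922710e-01,
         6.58599399e+01],
       [ 9.99998896e-01, -1.46384130e-03,  2.55501136e-04,
         9.51633057e-01],
       [ 0.00000000e+00,  0.00000000e+00,  0.00000000e+00,
         1.00000000e+00]])}
```

View pics/side0.png

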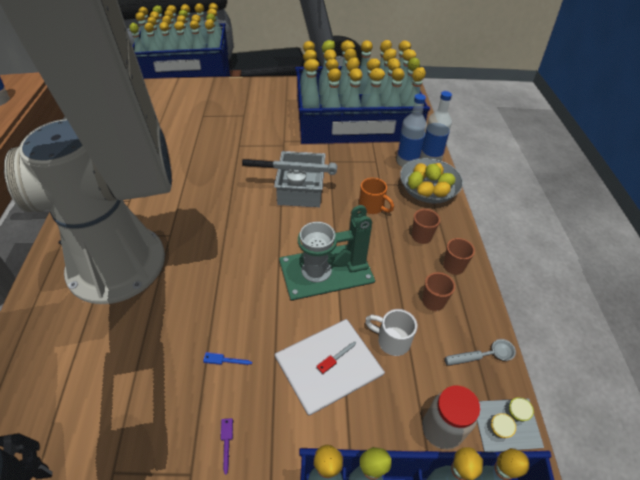

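View pics/top0.png

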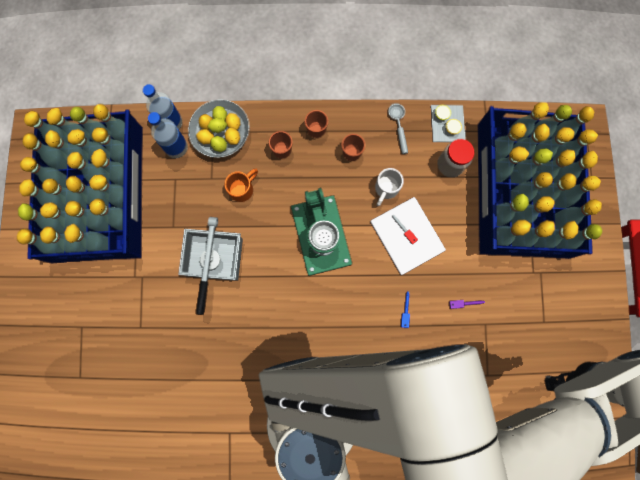

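The red pin is on the white board (top ~404,229; side ~337,358). The blue one (top 406,310) and the purple one (467,303) are decoys. The lever lies over the pan, eye at top (212,221) and handle at (202,300). The press is at (320,233) with its fork to the rear. I'll enlarge these.

```bash
python3 - <<'E'
from h import *
t=cv2.imread('pics/top0.png'); s=cv2.imread('pics/side0.png')
def crop(im,x,y,w,h,k,): return cv2.resize(im[y:y+h,x:x+w],None,fx=k,fy=k,interpolation=cv2.INTER_CUBIC)
a=crop(t,285,180,80,100,5);b=crop(t,170,205,80,120,5)[:500];c=crop(t,365,190,80,100,4)
cv2.imwrite('pics/c1.png',np.hstack([a,b[:500]]))
cv2.imwrite('pics/c2.png',np.hstack([crop(s,270,200,110,100,4),crop(s,270,315,110,100,3)[:, :330] if 0 else crop(s,270,315,90,100,4)]))
P,_=cloud('top','top0');Q,_=cloud('side','side0')
for n,u in [('mug',(390,183)),('table',(280,300)),('board',(425,255)),('cup',(323,237))]:
    print(n,P[u[1],u[0]].round(1))
E
```

```text
mug [ 678.5 -237.3    9.1]
table [342.9  82.8   2.8]
board [ 465.8 -331.2    6.7]
cup [504.8 -38.7  98.9]
```

View pics/c1.png

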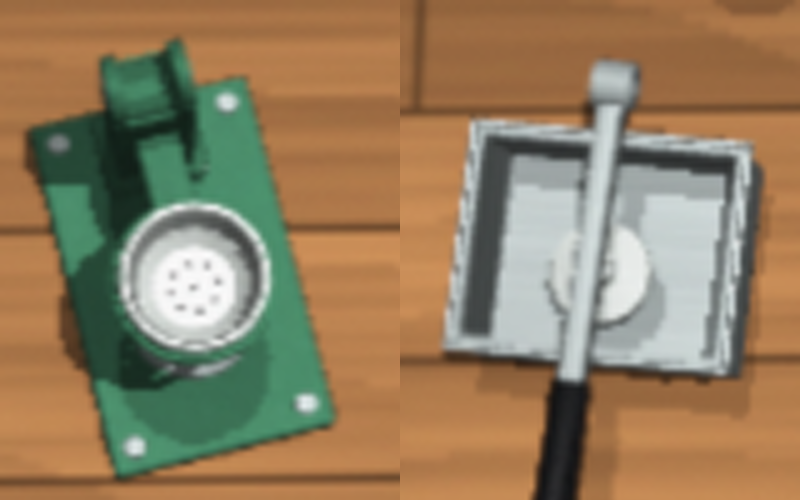

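View pics/c2.png

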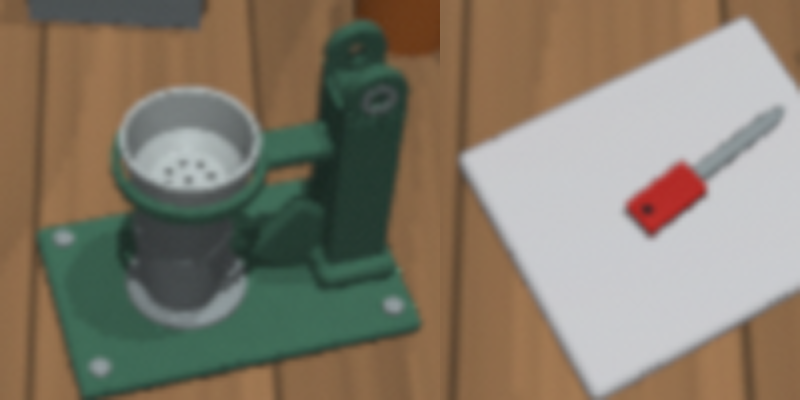

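```bash
python3 - <<'E'
from h import *
b=px('top','top0',[(330.6,200.4),(297,208.6),(312,269.4),(346.4,260.6)],13); print(b, b.mean(0))
d=(b[0]+b[1]-b[2]-b[3])/2; print('press yaw',np.arctan2(d[1],d[0]),np.linalg.norm(d))
print('eye,bar end,handle',px('top','top0',[(212.5,222),(205,281),(200,312)],88))
print('pin',px('top','top0',[(413,241),(394,216)],17),px('side','side0',[(270+205/4,315+222/4),(270+340/4,315+110/4)],17))
Q,_=cloud('side','side0');P,_=cloud('top','top0')
for n,u in [('ear',(365,218)),('ear2',(361,208)),]: print(Q[u[1],u[0]])
s=r.sense();print(Ro.from_euler('xyz',s['tcp_rot']).as_matrix().round(2))
E
```

```text
[[ 626.4  -63.    13. ]
 [ 603.1   33.8   13. ]
 [ 427.4   -7.9   13. ]
 [ 451.4 -105.2   13. ]] [527.075 -35.575  13.   ]
press yaw 0.23482228941434846 180.2981558419276
eye,bar end,handle [[550.8 261.3  88. ]
 [390.2 277.8  88. ]
 [307.8 289.5  88. ]]
pin [[ 505.  -296.1   17. ]
 [ 578.2 -244.1   17. ]] [[ 506.7 -301.3   17. ]
 [ 580.4 -238.5   17. ]]
[604.73997904 -33.56836228 185.18318321]
[5.99539563e+02 5.71977900e-01 1.82086850e+02]
[[-0.    0.97  0.22]
 [ 0.    0.22 -0.97]
 [-1.   -0.   -0.  ]]
```

```bash
cat >> h.py <<'E'
def plan(x,y,z,yaw=None,s=None,n=None):
    s=s or r.sense(); R=Ro.from_euler('xyz',s['tcp_rot']).as_matrix(); p=s['eef_pos']
    cy=np.arctan2(R[1,1],R[0,1])
    if yaw is None: yaw=cy
    # nominal-vertical; shift executed in current axes (before turn); turn about tool x
    d=R.T@(np.array([x,y,z])-p)/10
    print('clock',round(s['clock'],2),'tcp',p.round(1),'yaw',round(cy,4),'tilt',R[:2,0].round(4),'F',s['contact_force'].round(1),'open',round(s['opening'],3))
    print(' shift cm(tool)',d.round(3),'len',np.linalg.norm(d).round(2),' then turn x deg',np.degrees(-(yaw-cy)).round(2))
    R2=Ro.from_euler('z',yaw-cy).as_matrix()@R
    print(' shift if turned first',(R2.T@(np.array([x,y,z])-p)/10).round(3))
E
python3 - <<'E'
from h import *
plan(551,-30,280,0.235)
E
```

```text
clock 0.15 tcp [ 140.5 -608.6  230.7] yaw 0.2268 tilt [-0.0003  0.001 ] F [ 0.  -0.4  0.4] open 1.002
 shift cm(tool) [ -4.877  53.015 -47.153] len 71.12  then turn x deg -0.47
 shift if turned first [ -4.877  53.398 -46.719]
```

>>> jog_arm --pt "0 0 0 -0.287 3.119 -2.774 1" --pt "0 0 0 -0.287 3.119 -2.774 1" --pt "0 0 0 -0.287 3.119 -2.774 1" --pt "0 0 0 -0.287 3.119 -2.774 1" --pt "0 0 0 -0.287 3.119 -2.774 1" --pt "0 0 0 -0.287 3.119 -2.774 1" --pt "0 0 0 -0.287 3.119 -2.774 1" --pt "0 0 0 -0.287 3.119 -2.774 1" --pt "0 0 0 -0.287 3.119 -2.774 1" --pt "0 0 0 -0.287 3.119 -2.774 1" --pt "0 0 0 -0.287 3.119 -2.774 1" --pt "0 0 0 -0.287 3.119 -2.774 1" --pt "0 0 0 -0.287 3.119 -2.774 1" --pt "0 0 0 -0.287 3.119 -2.774 1" --pt "0 0 0 -0.287 3.119 -2.774 1" --pt "0 0 0 -0.287 3.119 -2.774 1" --pt "0 0 0 -0.287 3.119 -2.774 1" --pt "0 0 0 0 0 0 1" --pt "0 0 0 0 0 0 1" --pt "0 0 0 0 0 0 1" --force 60

```text
clock: 2.15
eef_pos: [550.4, -30.8, 279.7]
tcp_rot: [-1.54, 1.57, -2.884]
contact_force: [0.2, 0.2, -0.2]
opening: 1.003
```

```bash
python3 - <<'E'
from h import *
plan(551,-30,280,0.235)
save('wrist','w1')
print(proj('wrist','w1',[[600,-18,167]]))
E
```

```text
clock 2.15 tcp [550.4 -30.8 279.7] yaw 0.2266 tilt [-0.001  -0.0003] F [ 0.2  0.2 -0.2] open 1.003
 shift cm(tool) [-0.028  0.072 -0.063] len 0.1  then turn x deg -0.48
 shift if turned first [-0.028  0.072 -0.063]
[[316.57752259 149.83206116]]
```

View pics/w1.png

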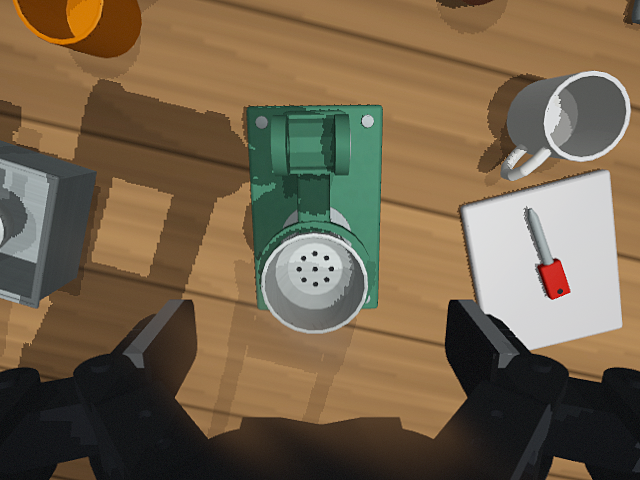

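The fork sits at wrist px ~(310,143), with its ears near x=280 and x=342. The cup is at (315,280). The red pin on the board has its grip at (554,279) and its tip at (530,210).

```bash
python3 - <<'E'
from h import *
t=cv2.imread('pics/w1.png')
a=cv2.resize(t[95:235,245:390],None,fx=5,fy=5,interpolation=cv2.INTER_CUBIC)[:600]
cv2.imwrite('pics/c3.png',a)
P,_=cloud('wrist','w1')
ys=[100,110,115,120,125,130,135,140,145,150,155,160,165,170,175,180]
for y in ys: print(y,[(x,*P[y,x].round(0).astype(int)) if not np.isnan(P[y,x,0]) else x for x in range(268,358,8)])
E
```

```text
100 [(268, np.int64(626), np.int64(37), np.int64(2)), (276, np.int64(628), np.int64(30), np.int64(1)), (284, np.int64(629), np.int64(22), np.int64(1)), (292, np.int64(631), np.int64(15), np.int64(1)), (300, np.int64(633), np.int64(7), np.int64(3)), (308, np.int64(635), np.int64(0), np.int64(1)), (316, np.int64(636), np.int64(-8), np.int64(1)), (324, np.int64(638), np.int64(-15), np.int64(0)), (332, np.int64(640), np.int64(-23), np.int64(1)), (340, np.int64(641), np.int64(-30), np.int64(1)), (348, np.int64(643), np.int64(-38), np.int64(1)), (356, np.int64(645), np.int64(-45), np.int64(2))]
110 [(268, np.int64(617), np.int64(34), np.int64(15)), (276, np.int64(618), np.int64(27), np.int64(13)), (284, np.int64(620), np.int64(19), np.int64(15)), (292, np.int64(622), np.int64(12), np.int64(13)), (300, np.int64(623), np.int64(5), np.int64(13)), (308, np.int64(625), np.int64(-3), np.int64(12)), (316, np.int64(627), np.int64(-10), np.int64(13)), (324, np.int64(628), np.int64(-17), np.int64(24)), (332, np.int64(630), np.int64(-24), np.int64(23)), (340, np.int64(631), np.int64(-32), np.int64(23
[... 8035 characters left out ...]
4), np.int64(-54), np.int64(13)), (356, np.int64(576), np.int64(-62), np.int64(13))]
180 [(268, np.int64(552), np.int64(21), np.int64(14)), (276, np.int64(554), np.int64(14), np.int64(14)), (284, np.int64(555), np.int64(6), np.int64(13)), (292, np.int64(557), np.int64(-2), np.int64(14)), (300, np.int64(574), np.int64(-11), np.int64(124)), (308, np.int64(575), np.int64(-17), np.int64(123)), (316, np.int64(577), np.int64(-22), np.int64(124)), (324, np.int64(578), np.int64(-28), np.int64(125)), (332, np.int64(566), np.int64(-40), np.int64(13)), (340, np.int64(568), np.int64(-48), np.int64(13)), (348, np.int64(570), np.int64(-55), np.int64(13)), (356, np.int64(571), np.int64(-63), np.int64(14))]
```

View pics/c3.png

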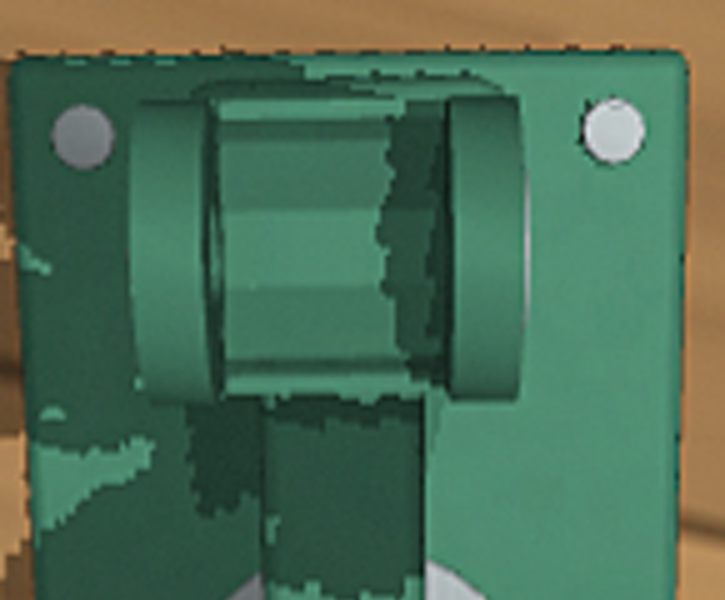

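```bash
python3 - <<'E'
from h import *
P,im=cloud('wrist','w1')
b=px('wrist','w1',[(245+84/5,95+136.5/5),(245+614/5,95+131/5)],14); d=b[0]-b[1]; print(b,'yaw',np.arctan2(-d[0],d[1]),np.linalg.norm(d))
sub=P[105:185,262:360].reshape(-1,3); m=(sub[:,2]>172); e=sub[m]
for yaw in (0.215,0.225,0.235,.245):
    R=Ro.from_euler('z',-yaw).as_matrix(); q=e@R.T
    L=q[q[:,1].astype(float)>np.median(q[:,1])];S=q[q[:,1]<=np.median(q[:,1])]
    f=lambda a:np.percentile(a,[1,99]).round(1)
    print(yaw,'x',f(L[:,0]),f(S[:,0]),'y',f(L[:,1]),f(S[:,1]), 'std y', L[:,1].std(), S[:,1].std(),'ztop',np.percentile(q[:,2],95))
# min area rect
rc=cv2.minAreaRect(e[:,:2].astype(np.float32)); print(rc)
# trough (between ears) z~155
# cup rim
yy,xx=np.mgrid[0:480,0:640]
c=P[225:340,255:375].reshape(-1,3); c=c[(c[:,2]>135)&(c[:,2]<146)]
A=np.c_[2*c[:,:2],np.ones(len(c))]; s=np.linalg.lstsq(A,(c[:,:2]**2).sum(1),rcond=None)[0]; print('cup',s[:2],np.sqrt(s[2]+s[0]**2+s[1]**2),c[:,2].mean())
print((cv2.minEnclosingCircle(c[:,:2].astype(np.float32))))
# pin rough
h=cv2.cvtColor(im,cv2.COLOR_RGB2HSV); m=((h[...,0]<8)|(h[...,0]>172))&(h[...,1]>150)&(h[...,2]>80)&(xx>500)&(yy>220)
print('red',px('wrist','w1',[(xx[m].mean(),yy[m].mean())],22), m.sum(), 'shaft',px('wrist','w1',[(530,210),(547,262)],17))
E
```

```text
[[604.5  37.6  14. ]
 [627.9 -60.   14. ]] yaw 0.23531245863545516 100.36593047443937
0.215 x [567.9 601.7] [568.1 602.6] y [-128.2 -120.2] [-165.  -128.4] std y 2.4697407960818785 4.703842794390538 ztop 186.41348464974237
0.225 x [566.6 600.4] [566.5 600.9] y [-134. -126.] [-170.8 -134.1] std y 2.4674451813481793 4.714584451414261 ztop 186.41348464974237
0.235 x [565.3 599.1] [564.8 599.2] y [-139.8 -131.9] [-176.7 -139.9] std y 2.4677378394938785 4.722868085567945 ztop 186.41348464974237
0.245 x [563.9 597.7] [563.1 597.5] y [-145.6 -137.7] [-182.5 -145.7] std y 2.4682948864882372 4.718360063905459 ztop 186.41348464974237
((602.0099487304688, -14.509313583374023), (35.2227783203125, 45.0190544128418), 13.661262512207031)
cup [505.51572845 -37.32701596] 36.401002546680154 140.23802641474344
((504.6595458984375, -37.48238754272461), 38.80308151245117)
red [[ 519.6 -286.6   22. ]] 727 shaft [[ 581.8 -238.9   17. ]
 [ 534.2 -275.4   17. ]]
```

```bash
python3 - <<'E'
from h import *
plan(471.5,270.5,195,-0.12)
E
```

```text
clock 2.2 tcp [550.4 -31.1 279.8] yaw 0.226 tilt [-0.0007 -0.0002] F [0.6 0.1 1.1] open 1.003
 shift cm(tool) [  8.484  -0.929 -31.158] len 32.31  then turn x deg 19.82
 shift if turned first [  8.492 -11.439 -28.995]
```

>>> jog_arm --pt "6.6 0 0 0 0 0 1" --pt "6.6 0 0 0 0 0 1" --pt "6.6 0 0 0 0 0 1" --pt "0 0 0 1.061 -1.43 -3.625 0.6" --pt "0 0 0 1.061 -1.43 -3.625 0.6" --pt "0 0 0 1.061 -1.43 -3.625 0.6" --pt "0 0 0 1.061 -1.43 -3.625 0.6" --pt "0 0 0 1.061 -1.43 -3.625 0.6" --pt "0 0 0 1.061 -1.43 -3.625 0.6" --pt "0 0 0 1.061 -1.43 -3.625 0.6" --pt "0 0 0 1.061 -1.43 -3.625 0.6" --pt "0 0 0 0 0 0 0.6" --pt "0 0 0 0 0 0 0.6" --pt "0 0 0 0 0 0 0.6"

```text
clock: 3.6
eef_pos: [472.3, 270.0, 195.5]
tcp_rot: [1.139, 1.57, -0.551]
contact_force: [-0.4, -0.4, 0.4]
opening: 0.596
```

```bash
python3 - <<'E'
from h import *
plan(471.5,270.5,195,-0.12)
save('wrist','w2')
E
```

```text
clock 3.6 tcp [472.3 270.  195.5] yaw -0.1199 tilt [ 0.0004 -0.0002] F [-0.4 -0.4  0.4] open 0.596
 shift cm(tool) [ 0.053 -0.089 -0.042] len 0.11  then turn x deg 0.01
 shift if turned first [ 0.053 -0.089 -0.042]
```

View pics/w2.png

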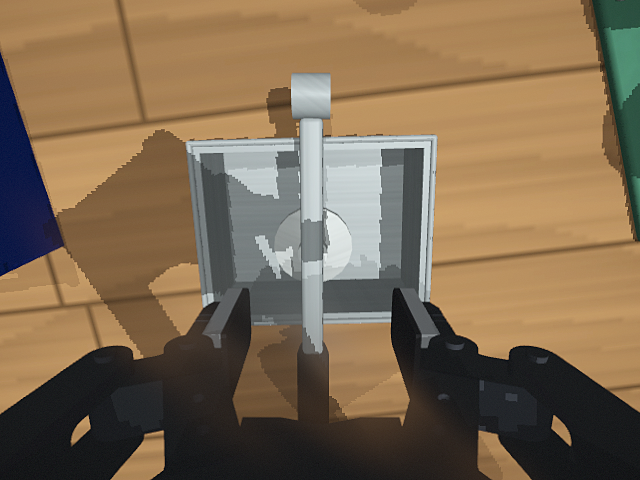

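The lever's eye is at px (311,95). The bar runs straight down at x≈312 to the black handle at y≈350.

```bash
python3 - <<'E'
from h import *
P,im=cloud('wrist','w2')
yaw=-0.12
R=Ro.from_euler('z',-yaw).as_matrix(); z=np.load('pics/w2.npz'); 
Q=(P-z['pos'])@R.T   # lever-ish frame, relative to TCP
e=Q[65:130,280:345].reshape(-1,3); e=e[e[:,2]+z['pos'][2]>75]
f=lambda a:np.percentile(a,[0.5,99.5]).round(1)
w=e[e[:,1]-np.median(e[:,1])>-99]
eye=e[np.abs(e[:,0]-e[:,0].max())<24]; print('eye',f(eye[:,0]),f(eye[:,1]),f(eye[:,2]+z['pos'][2]))
for y in range(125,350,20):
    b=Q[y,290:335]; b=b[b[:,2]+z['pos'][2]>82]
    print(y,b[:,0].mean().round(1),f(b[:,1]),b[:,1].mean().round(2),(b[:,2].mean()+z['pos'][2]).round(1))
E
```

```text
eye [71.2 95. ] [-6.3 15.6] [85.  95.3]
125 66.2 [-1.7 11.5] 4.82 90.7
145 54.9 [-1.7 11.6] 4.9 90.8
165 43.4 [-1.7 11.2] 4.69 90.8
185 31.6 [-1.7 11.3] 4.77 90.8
205 19.4 [-1.7 11.5] 4.86 90.7
225 7.1 [-1.7 11. ] 4.63 90.9
245 -5.7 [-1.7 11.2] 4.73 90.8
265 -18.7 [-1.7 11.4] 4.82 90.8
285 -32.1 [-1.7 11.6] 5.11 90.9
305 -45.9 [-1.7 11.2] 4.69 90.8
325 -60.2 [-1.7 11.3] 4.79 90.5
345 -74.9 [-3.6 11.6] 4.49 90.4
```

>>> jog_arm --pt "0 0 0 0 0.2 -0.48 0.6" --pt "0 0 0 2.5 0 0 0.6" --pt "0 0 0 2.5 0 0 0.6" --pt "0 0 0 2.5 0 0 0.6" --pt "0 0 0 2.5 0 0 0.6" --pt "0 0 0 2.5 0 0 0.6" --pt "0 0 0 0.75 0 0 0.6" --pt "0 0 0 0 0 0 0.6" --pt "0 0 0 0 0 0 0.6" --pt "0 0 0 0 0 0 0.1" --pt "0 0 0 0 0 0 0.1" --pt "0 0 0 0 0 0 0.1" --pt "0 0 0 0 0 0 0.1" --pt "0 0 0 0 0 0 0.1" --pt "0 0 0 0 0 0 0.1" --force 100

```text
clock: 5.15
eef_pos: [475.0, 276.2, 63.9]
tcp_rot: [2.242, 1.569, 0.552]
contact_force: [-0.5, -0.7, 7.5]
opening: 0.145
```

```bash
python3 - <<'E'
from h import *
plan(471.5,270.5,195,-0.12)
E
```

```text
clock 5.15 tcp [475.  276.2  63.9] yaw -0.1186 tilt [0.0014 0.0009] F [-0.5 -0.7  7.5] open 0.145
 shift cm(tool) [-13.11   -0.266   0.593] len 13.13  then turn x deg 0.08
 shift if turned first [-13.11   -0.265   0.594]
```

>>> jog_arm --pt "0 0 0 -0.3 0 0 0" --pt "0 0 0 -1 0 0 0" --pt "0 0 0 -2 0 0 0" --pt "0 0 0 -2.5 0 0 0" --pt "0 0 0 -2.5 0 0 0" --pt "0 0 0 -2.5 0 0 0" --pt "0 0 0 -2 0 0 0" --pt "0 0 0 -1.2 0 0 0" --pt "0 0 0 -0.5 0 0 0" --pt "0 0 0 0 0 0 0" --pt "0 0 0 0 0 0 0"

```text
clock: 6.25
eef_pos: [473.9, 275.4, 206.7]
tcp_rot: [-0.964, 1.569, -2.654]
contact_force: [0.1, -0.2, -5.5]
opening: 0.143
```

```bash
python3 - <<'E'
from h import *
plan(544.5,-28.3,208,0.235)
save('wrist','w3')
E
```

```text
clock 6.25 tcp [473.9 275.4 206.7] yaw -0.1188 tilt [-0.0015 -0.0008] F [ 0.1 -0.2 -5.5] open 0.143
 shift cm(tool) [-0.115 10.614 29.323] len 31.19  then turn x deg -20.27
 shift if turned first [-0.099 -0.202 31.185]
```

View pics/w3.png

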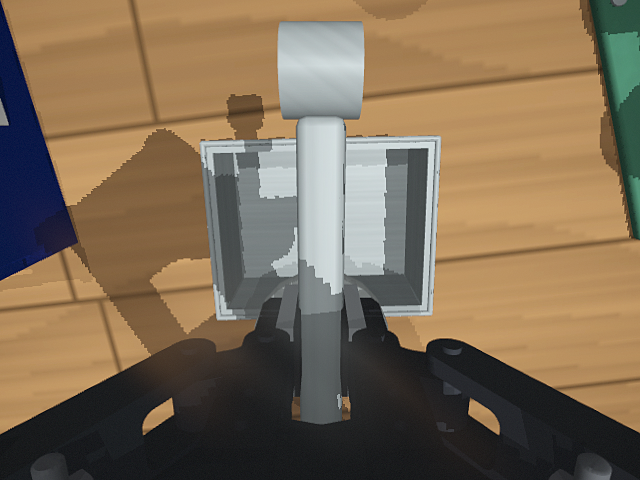

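The lever is held: eye at px (320,70), bar vertical at x≈320.

```bash
cat > lev.py <<'E'
from h import *
def tool(fn):
    P,im=cloud('wrist',fn); z=np.load(f'pics/{fn}.npz')
    return (P-z['pos'])@Ro.from_euler('xyz',z['rot']).as_matrix()  # tool coords
def lever(fn):
    T=tool(fn); T[T[...,0]>20]=np.nan
    f=lambda a:np.nanpercentile(a,[0.5,50,99.5]).round(2)
    e=T[5:118,260:380].reshape(-1,3); e=e[~np.isnan(e[:,0])]
    print('eye y',f(e[:,1]),'z',f(e[:,2]),'x(height)',f(e[:,0]))
    A=np.c_[2*e[:,:2][:, ::1],np.ones(len(e))]
    s=np.linalg.lstsq(A,(e[:,:2]**2).sum(1),rcond=None)[0]; print('cyl fit x,y',s[:2],'R',np.sqrt(s[2]+s[0]**2+s[1]**2))
    # fixed R fit
    from scipy.optimize import least_squares
    o=least_squares(lambda p:np.hypot(e[:,0]-p[0],e[:,1]-p[1])-13,[-10,80],loss='soft_l1').x; print('fixedR x,y',o)
    b=T[125:300,298:346]; y=[];
    for row in b[::5]:
        k=row[~np.isnan(row[:,0])]; y.append([k[:,1].mean(),k[:,0].min()*0+np.median(k[:,0]),(k[:,2].min()+k[:,2].max())/2])
    y=np.array(y); print('bar x vs y',np.polyfit(y[:,0],y[:,1],1),'z vs y',np.polyfit(y[:,0],y[:,2],1))
E
python3 - <<'E'
from lev import *
lever('w3')
E
```

```text
eye y [68.33 80.23 93.44] z [-10.1    0.75  11.74] x(height) [-31.1  -28.37 -20.  ]
cyl fit x,y [-17.55199129  80.74123468] R 12.469936724862377
fixedR x,y [-16.88765794  80.79318852]
bar x vs y [ 1.05693716e-03 -2.67961107e+01] z vs y [-0.00555271  1.35980393]
```

```bash
python3 - <<'E'
from h import *
plan(523.3,-32.3,207,0.2355)
E
```

```text
clock 6.3 tcp [473.8 275.4 206.5] yaw -0.1188 tilt [-0.0017 -0.001 ] F [ 0.3 -0.2 -6.5] open 0.146
 shift cm(tool) [-2.3000e-02  8.5580e+00  2.9966e+01] len 31.16  then turn x deg -20.3
 shift if turned first [-4.0000e-03 -2.3690e+00  3.1074e+01]
```

>>> jog_arm --pt "-3.3 0 0 0 0 0 0" --pt "-5 0 0 0 0 0 0" --pt "-5 0 0 0 0 0 0" --pt "-4 0 0 0 0 0 0" --pt "-3 0 0 0 0 0 0" --pt "0 0 0 0 -0.1 1.307 0" --pt "0 0 0 0 -0.2 2.6 0" --pt "0 0 0 0 -0.239 3.2 0" --pt "0 0 0 0 -0.26 3.4 0" --pt "0 0 0 0 -0.26 3.4 0" --pt "0 0 0 0 -0.26 3.4 0" --pt "0 0 0 0 -0.26 3.4 0" --pt "0 0 0 0 -0.26 3.4 0" --pt "0 0 0 0 -0.25 3.3 0" --pt "0 0 0 0 -0.18 2.367 0" --pt "0 0 0 0 -0.1 1.3 0" --pt "0 0 0 0 0 0 0" --pt "0 0 0 0 0 0 0" --pt "0 0 0 0 0 0 0"

```text
clock: 8.2
eef_pos: [523.6, -31.1, 207.5]
tcp_rot: [-2.417, 1.57, 2.531]
contact_force: [-0.6, 0.4, -5.0]
opening: 0.146
```

```bash
python3 - <<'E'
from lev import *
plan(523.3,-32.3,207,0.235)
save('wrist','w4')
lever('w4')
print(proj('wrist','w4',[[602.1,-14.3,185]]))
E
```

```text
clock 8.2 tcp [523.6 -31.1 207.5] yaw 0.2359 tilt [-0.0005  0.0004] F [-0.6  0.4 -5. ] open 0.146
 shift cm(tool) [ 0.048 -0.061  0.108] len 0.13  then turn x deg 0.05
 shift if turned first [ 0.048 -0.061  0.108]
eye y [67.98 79.88 93.1 ] z [-9.95  0.91 11.93] x(height) [-31.19 -28.37 -19.79]
cyl fit x,y [-14.00468894  80.49757161] R 15.530266976449466
fixedR x,y [-16.90472905  80.46191404]
bar x vs y [ 1.32959190e-03 -2.68658916e+01] z vs y [-0.0049649   1.48603626]
[[323.04000995  85.43675917]]
```

View pics/w4.png

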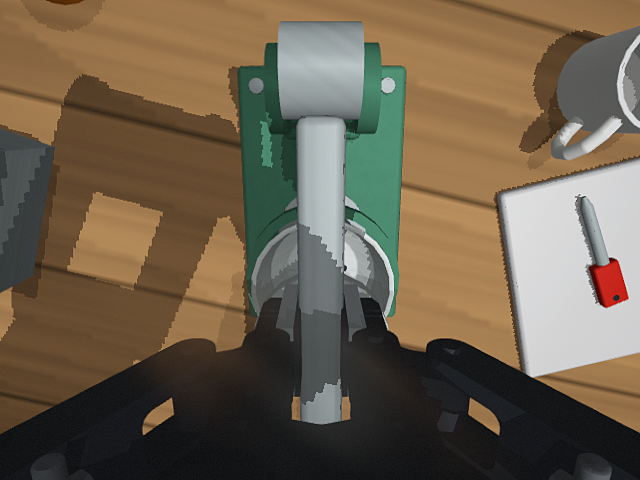

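The eye is over the fork: eye spans px 278–364, ears' outer edges at 265 and 381. It sits about 1 mm to the left, so I'm correcting that and descending.

>>> jog_arm --pt "0 0 0 0 -0.02 0.1 0" --pt "0 0 0 0.5 0 0 0" --pt "0 0 0 1 0 0 0" --pt "0 0 0 1 0 0 0" --pt "0 0 0 0.7 0 0 0" --pt "0 0 0 0.5 0 0 0" --pt "0 0 0 0.5 0 0 0" --pt "0 0 0 0.3 0 0 0" --pt "0 0 0 0 0 0 0" --pt "0 0 0 0 0 0 0"

```text
clock: 9.25
eef_pos: [524.2, -33.0, 162.9]
tcp_rot: [1.332, 1.57, -0.004]
contact_force: [0.1, -0.5, -4.4]
opening: 0.143
```

```bash
python3 - <<'E'
from lev import *
plan(523.6,-32.1,150.1,0.235)
save('wrist','w5')
lever('w5')
E
```

```text
clock 9.25 tcp [524.2 -33.  162.9] yaw 0.2355 tilt [ 0.0003 -0.    ] F [ 0.1 -0.5 -4.4] open 0.143
 shift cm(tool) [ 1.277 -0.037 -0.098] len 1.28  then turn x deg 0.03
 shift if turned first [ 1.277 -0.037 -0.098]
eye y [68.01 80.33 97.04] z [-15.7    0.9   17.21] x(height) [-31.   -26.62   8.28]
cyl fit x,y [-13.27522164  80.8716861 ] R 15.236182331361757
fixedR x,y [-16.47013004  80.6462583 ]
bar x vs y [ 2.79066137e-03 -2.69196868e+01] z vs y [-0.00596611  1.5350229 ]
```

View pics/w5.png

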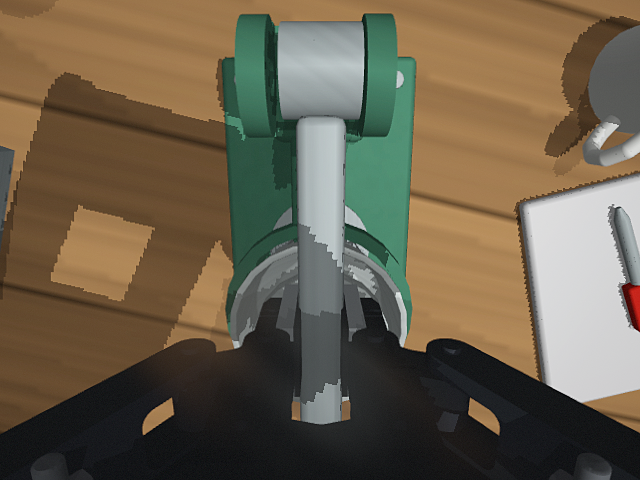

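The eye has entered between the ears but is 1.2 mm right: eye centre x=321, ears' centre 316.5. I'm correcting that and lowering slowly.

>>> jog_arm --pt "0 0 0 0 -0.02 -0.12 0" --pt "0 0 0 0.3 0 0 0" --pt "0 0 0 0.3 0 0 0" --pt "0 0 0 0.2 0 0 0" --pt "0 0 0 0.2 0 0 0" --pt "0 0 0 0.1 0 0 0" --pt "0 0 0 0 0 0 0" --pt "0 0 0 0 0 0 0"

```text
clock: 10.1
eef_pos: [523.5, -31.8, 151.8]
tcp_rot: [-0.606, 1.571, -1.941]
contact_force: [-2.0, -0.2, -1.6]
opening: 0.142
```

```bash
python3 - <<'E'
from lev import *
plan(523.6,-32.1,150.1,0.235)
save('wrist','w6')
lever('w6')
E
```

```text
clock 10.1 tcp [523.5 -31.8 151.8] yaw 0.2356 tilt [-0. -0.] F [-2.  -0.2 -1.6] open 0.142
 shift cm(tool) [0.174 0.003 0.03 ] len 0.18  then turn x deg 0.03
 shift if turned first [0.174 0.003 0.03 ]
eye y [67.99 80.84 98.34] z [-14.28   0.65  15.94] x(height) [-34.34 -27.99  -1.92]
cyl fit x,y [-16.09786013  82.0728255 ] R 14.360330618320917
fixedR x,y [-17.30079637  80.73378677]
bar x vs y [-3.64010271e-03 -2.68363042e+01] z vs y [-0.01342817  1.9697205 ]
```

View pics/w6.png

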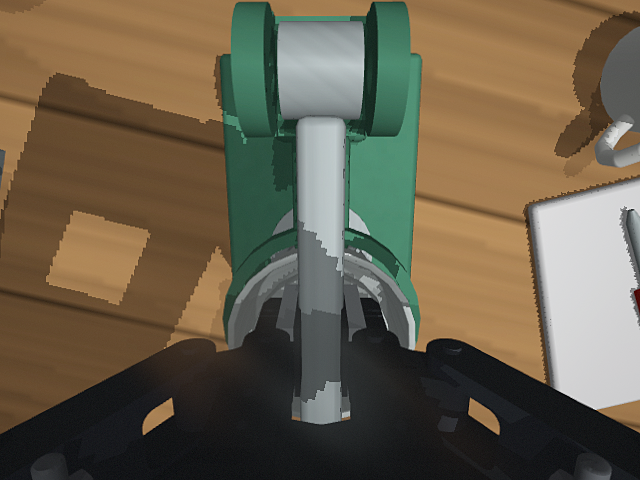

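The eye is centred between the ears (271|278–364|371), and there is a light contact force. Lowering the last 2 mm.

>>> jog_arm --pt "0 0 0 0.05 -0.03 0 0" --pt "0 0 0 0.05 0 0 0" --pt "0 0 0 0.05 0 0 0" --pt "0 0 0 0.05 0 0 0" --pt "0 0 0 0 0 0 0" --pt "0 0 0 0 0 0 0"

```text
clock: 10.75
eef_pos: [523.5, -31.9, 150.6]
tcp_rot: [1.281, 1.57, -0.054]
contact_force: [-5.6, 0.3, 8.7]
opening: 0.142
```

```bash
python3 - <<'E'
from lev import *
plan(523.6,-32.1,150.1,0.235)
save('wrist','w7')
lever('w7')
T=tool('w7'); s=r.sense()
print('ear tops h above TCP', [np.nanpercentile(-T[5:130,a:b,0],97).round(1) for a,b in((237,268),(372,405))],'eye top',np.nanpercentile(-T[20:118,290:355,0],97).round(1))
E
```

```text
clock 10.75 tcp [523.5 -31.9 150.6] yaw 0.2355 tilt [ 0.0009 -0.    ] F [-5.6  0.3  8.7] open 0.142
 shift cm(tool) [0.046 0.006 0.021] len 0.05  then turn x deg 0.03
 shift if turned first [0.046 0.006 0.021]
eye y [67.97 80.85 98.36] z [-14.23   0.66  15.86] x(height) [-35.44 -28.95  -3.07]
cyl fit x,y [-17.18111295  82.05318525] R 14.262225392587007
fixedR x,y [-18.29586101  80.7102159 ]
bar x vs y [-1.59687948e-02 -2.68696288e+01] z vs y [-0.00941154  1.77652194]
ear tops h above TCP [np.float64(36.0), np.float64(36.0)] eye top 31.9
```

The eye is still about 1.4 mm high and pressing on the rear trough flank (Fx −5.6 N). I'm easing it forward 1 mm.

>>> jog_arm --pt "0 0 0 -0.05 -0.05 0 0" --pt "0 0 0 0 -0.05 0 0" --pt "0 0 0 0 -0.04 0 0" --pt "0 0 0 0 0 0 0" --pt "0 0 0 0 0 0 0"

```text
clock: 11.3
eef_pos: [523.1, -32.1, 150.7]
tcp_rot: [1.398, 1.568, 0.062]
contact_force: [2.6, 3.0, 4.3]
opening: 0.147
```

```bash
python3 - <<'E'
from lev import *
plan(523.6,-32.1,150.1,0.235)
save('wrist','w8')
lever('w8')
T=tool('w8'); s=r.sense()
print('ear tops h above TCP', [np.nanpercentile(-T[5:130,a:b,0],97).round(1) for a,b in((237,268),(372,405))],'eye top',np.nanpercentile(-T[20:118,290:355,0],97).round(1))
E
```

```text
clock 11.3 tcp [523.1 -32.1 150.7] yaw 0.2355 tilt [0.0026 0.0002] F [2.6 3.  4.3] open 0.147
 shift cm(tool) [0.06  0.046 0.012] len 0.08  then turn x deg 0.03
 shift if turned first [0.06  0.046 0.011]
eye y [67.99 80.94 98.78] z [-14.33   0.88  15.83] x(height) [-35.23 -28.76  -2.67]
cyl fit x,y [-16.67210979  82.32105223] R 14.55163012370935
fixedR x,y [-18.09677493  80.79790977]
bar x vs y [-1.15911927e-02 -2.69460627e+01] z vs y [-0.00893547  1.75653388]
ear tops h above TCP [np.float64(35.7), np.float64(35.7)] eye top 31.8
```

The force has reversed, so the eye is now on the front flank. I'm centring it (+0.6 mm) and pressing slightly, then reading it again.

>>> jog_arm --pt "0 0 0 0 0.03 0 0" --pt "0 0 0 0 0.03 0 0" --pt "0 0 0 0.05 0 0 0" --pt "0 0 0 0.05 0 0 0" --pt "0 0 0 0 0 0 0" --pt "0 0 0 0 0 0 0"

```text
clock: 11.95
eef_pos: [523.2, -32.1, 150.4]
tcp_rot: [1.279, 1.569, -0.057]
contact_force: [-1.0, 1.8, 15.6]
opening: 0.14
```

```bash
cat >> lev.py <<'E'
def chk(fn):
    plan(523.6,-32.1,150.1,0.235)
    save('wrist',fn); lever(fn); T=tool(fn)
    print('ear tops h above TCP', [np.nanpercentile(-T[5:130,a:b,0],97).round(1) for a,b in((237,268),(372,405))],'eye top',np.nanpercentile(-T[20:118,290:355,0],97).round(1))
E
python3 - <<'E'
from lev import *
chk('w9')
T=tool('w9')
print([-T[y,320,0].round(1) for y in range(20,120,6)],[-T[y,250,0].round(1) for y in range(2,140,8)])
E
```

```text
clock 11.95 tcp [523.2 -32.1 150.4] yaw 0.2354 tilt [ 0.0017 -0.0001] F [-1.   1.8 15.6] open 0.14
 shift cm(tool) [0.033 0.039 0.007] len 0.05  then turn x deg 0.03
 shift if turned first [0.033 0.039 0.007]
eye y [67.98 80.99 98.84] z [-14.26   0.88  15.79] x(height) [-35.6  -28.89  -3.14]
cyl fit x,y [-16.82546037  82.37064434] R 14.580477005490463
fixedR x,y [-18.25256926  80.78741641]
bar x vs y [-1.41481704e-02 -2.68980863e+01] z vs y [-0.01162655  1.90572459]
ear tops h above TCP [np.float64(36.0), np.float64(36.1)] eye top 31.9
[np.float64(21.9), np.float64(26.5), np.float64(28.0), np.float64(29.5), np.float64(29.8), np.float64(30.2), np.float64(32.2), np.float64(31.7), np.float64(31.0), np.float64(30.5), np.float64(29.7), np.float64(30.9), np.float64(28.9), np.float64(28.1), np.float64(27.6), np.float64(25.2), np.float64(26.5)] [np.float64(26.6), np.float64(30.4), np.float64(32.5), np.float64(33.4), np.float64(34.2), np.float64(34.7), np.float64(36.3), np.float64(34.9), np.float64(35.4), np.float64(35.4), np.float64(34.6), np.float64(33.1), np.float64(33.3), np.float64(32.1), np.float64(30.2), np.float64(28.0), np.float64(24.1), np.float64(-137.5)]
```

View pics/w9.png

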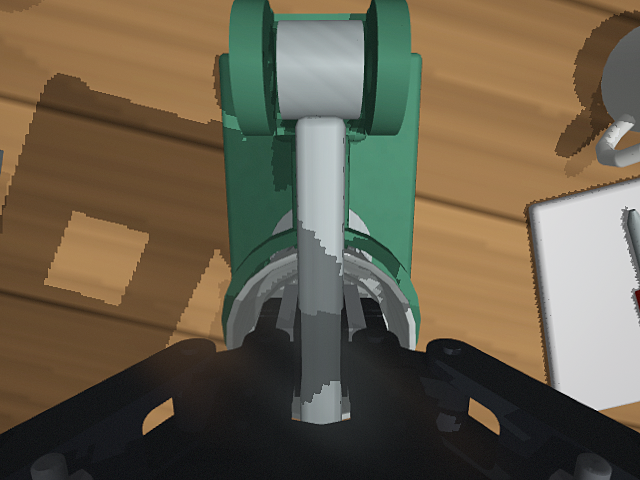

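It is seated; pressing gives about 20 N with no further drop. I'm relieving the press and releasing.

>>> jog_arm --pt "0 0 0 -0.05 0 0 0" --pt "0 0 0 -0.04 0 0 0" --pt "0 0 0 0 0 0 0.2" --pt "0 0 0 0 0 0 0.4" --pt "0 0 0 0 0 0 0.5" --pt "0 0 0 0 0 0 0.5" --pt "0 0 0 0 0 0 0.5" --pt "0 0 0 -1.5 0 0 0.5" --pt "0 0 0 -2.5 0 0 0.5" --pt "0 0 0 -2.5 0 0 0.5" --pt "0 0 0 -2.5 0 0 0.5" --pt "0 0 0 -2 0 0 0.5" --pt "0 0 0 -1 0 0 0.5" --pt "0 0 0 0 0 0 0.5" --pt "0 0 0 0 0 0 0.5"

```text
clock: 13.5
eef_pos: [522.0, -32.1, 269.2]
tcp_rot: [-1.822, 1.57, 3.126]
contact_force: [0.6, -0.0, -0.1]
opening: 0.497
```

```bash
python3 - <<'E'
from lev import *
plan(523.6,-32.1,150.1,0.235)
save('wrist','w10'); save('side','s10')
z=np.load('pics/s10.npz')['p'][190:310,260:400]
cv2.imwrite('pics/s10c.png',cv2.resize(z,None,fx=5,fy=5,interpolation=cv2.INTER_CUBIC)[:,:,::-1])
E
```

```text
clock 13.5 tcp [522.  -32.1 269.2] yaw 0.2355 tilt [-0.001  0.   ] F [ 0.6 -0.  -0.1] open 0.497
 shift cm(tool) [11.915  0.166  0.045] len 11.92  then turn x deg 0.03
 shift if turned first [11.915  0.166  0.045]
```

View pics/w10.png

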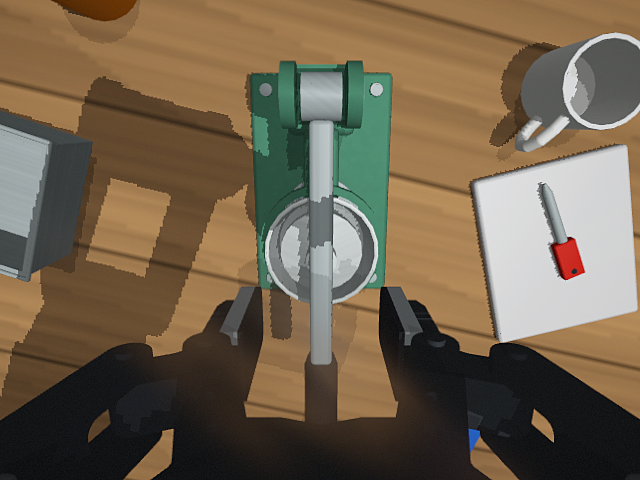

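View pics/s10c.png

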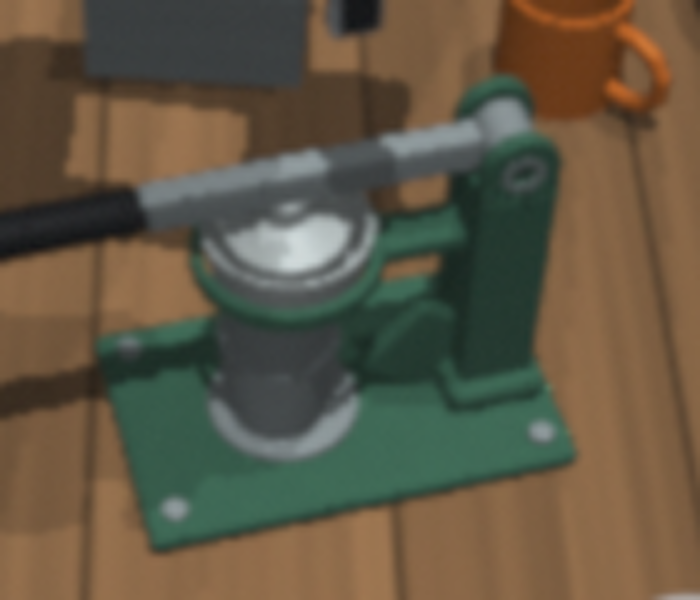

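The lever is seated: eye at px (321,93) between the ears (278–362), and the dome in the cup. Now numbers for seat height, and the pin.

```bash
python3 - <<'E'
from lev import *
plan(523.6,-32.1,150.1,0.235)
P,im=cloud('wrist','w10')
R=Ro.from_euler('z',-0.235).as_matrix(); Q=(P-np.array([602.1,-14.3,0]))@R.T
f=lambda a:np.nanpercentile(a,[1,50,99]).round(1)
e=Q[70:122,302:342].reshape(-1,3);e=e[e[:,2]>160]; print('eye',f(e[:,0]),f(e[:,1]),f(e[:,2]))
from scipy.optimize import least_squares
print('eye fit',least_squares(lambda p:np.hypot(e[:,0]-p[0],e[:,2]-p[1])-13,[0,167],loss='soft_l1').x)
for a,b in((279,296),(348,362)):
    g=Q[62:126,a:b].reshape(-1,3);g=g[g[:,2]>168];print('ear',f(g[:,0]),f(g[:,1]),f(g[:,2]),least_squares(lambda p:np.hypot(g[:,0]-p[0],g[:,2]-p[1])-18,[0,167],loss='soft_l1').x)
k=[]
for y in range(130,350,10):
    b=Q[y,305:338]; b=b[b[:,2]>150]; k.append([b[:,0].mean(),b[:,1].min()/2+b[:,1].max()/2,np.median(b[:,2])])
k=np.array(k); print(np.polyfit(k[:,0],k[:,1],1),np.polyfit(k[:,0],k[:,2],1))
h=cv2.cvtColor(im,cv2.COLOR_RGB2HSV); yy,xx=np.mgrid[0:480,0:640]
m=((h[...,0]<8)|(h[...,0]>172))&(h[...,1]>150)&(h[...,2]>80)&(xx>500)&(yy>200)
rc=cv2.minAreaRect(np.argwhere(m)[:,::-1].astype(np.float32)); print(rc); bx=cv2.boxPoints(rc);print(px('wrist','w10',bx,22))
print(px('wrist','w10',[rc[0]],22),px('wrist','w10',[(543.5,184)],17))
c=cv2.resize(cv2.imread('pics/w10.png')[165:295,520:610],None,fx=5,fy=5,interpolation=cv2.INTER_CUBIC);cv2.imwrite('pics/c5.png',c[:600])
E
```

```text
clock 13.6 tcp [521.8 -32.  268.8] yaw 0.2355 tilt [-0.0021  0.0001] F [-0.2  1.1  0.1] open 0.501
 shift cm(tool) [11.87   0.201  0.056] len 11.87  then turn x deg 0.03
 shift if turned first [11.87   0.201  0.056]
eye [-14.2  -1.6  11.3] [-10.5   0.1  10.1] [173.1 180.8 183.8]
eye fit [ -1.08123381 169.55351806]
ear [-16.3  -0.4  16. ] [14.3 17.9 22.1] [169.8 183.7 187. ] [-1.46450051e-01  1.67918405e+02]
ear [-16.4  -0.8  16. ] [-21.2 -17.4 -13.8] [175.6 184.1 187.2] [-6.68689689e-02  1.68000796e+02]
[-0.00270604  0.07443451] [2.21009829e-02 1.79285154e+02]
((568.75, 258.25), (38.263553619384766, 22.135944366455078), 71.56504821777344)
[[ 529.9 -264.8   22. ]
 [ 541.5 -282.5   22. ]
 [ 509.1 -309.1   22. ]
 [ 497.2 -291.1   22. ]]
[[ 519.6 -286.7   22. ]] [[ 582.9 -237.7   17. ]]
```

View pics/c5.png

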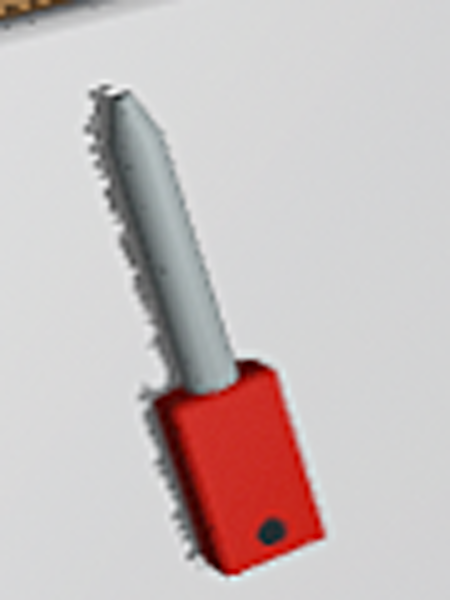

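The ear fit reads z 167.95, so camera bias is about +0.95 mm. The eye reads 168.6 corrected, about 2 mm high and 1 mm forward, with the bar pitched 0.022. Too much for the pin to pass, so I'm pressing the eye down with closed fingertips. That uses the same tool yaw (1.806) the insertion needs.

```bash
python3 - <<'E'
from h import *
plan(602.1,-14.3,195,1.806)
E
```

```text
clock 13.6 tcp [521.8 -32.  268.8] yaw 0.2355 tilt [-0.0021  0.0001] F [-0.2  1.1  0.1] open 0.501
 shift cm(tool) [7.364 8.241 0.154] len 11.05  then turn x deg -89.98
 shift if turned first [ 7.376 -0.132  8.231]
```

>>> jog_arm --pt "-8.18 0 0 0 0 0 0" --pt "-8.18 0 0 0 0 0 0" --pt "-8.18 0 0 0 0 0 0" --pt "-8.18 0 0 0 0 0 0" --pt "-8.18 0 0 0 0 0 0" --pt "-8.18 0 0 0 0 0 0" --pt "-8.18 0 0 0 0 0 0" --pt "-8.18 0 0 0 0 0 0" --pt "-8.18 0 0 0 0 0 0" --pt "-8.18 0 0 0 0 0 0" --pt "-8.18 0 0 0 0 0 0" --pt "0 0 0 0 -0.044 2.744 0" --pt "0 0 0 0 -0.044 2.744 0" --pt "0 0 0 0 -0.044 2.744 0" --pt "0 0 0 2.4 0 0 0" --pt "0 0 0 2.4 0 0 0" --pt "0 0 0 1.6 0 0 0" --pt "0 0 0 0.5 0 0 0" --pt "0 0 0 0 0 0 0" --pt "0 0 0 0 0 0 0"

```text
clock: 15.6
eef_pos: [603.1, -14.2, 201.5]
tcp_rot: [-0.266, 1.57, -0.03]
contact_force: [0.7, -0.1, 0.5]
opening: -0.001
```

```bash
python3 - <<'E'
from h import *
plan(602.1,-14.3,181,1.806)
save('side','s11')
z=np.load('pics/s11.npz')['p'][170:290,280:420]
cv2.imwrite('pics/s11c.png',cv2.resize(z,None,fx=5,fy=5,interpolation=cv2.INTER_CUBIC)[:,:,::-1])
E
```

```text
clock 15.6 tcp [603.1 -14.2 201.5] yaw 1.8059 tilt [ 0.0005 -0.    ] F [ 0.7 -0.1  0.5] open -0.001
 shift cm(tool) [ 2.055  0.015 -0.103] len 2.06  then turn x deg -0.0
 shift if turned first [ 2.055  0.015 -0.103]
```

View pics/s11c.png

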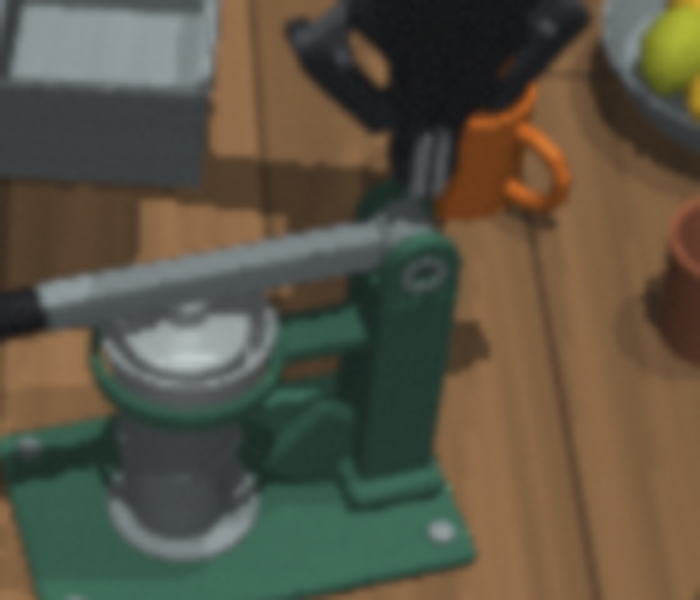

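>>> jog_arm --pt "0 0 0 0.8 0 -0.1 0" --pt "0 0 0 0.8 0 0 0" --pt "0 0 0 0.2 0 0 0" --pt "0 0 0 0.15 0 0 0" --pt "0 0 0 0.1 0 0 0" --pt "0 0 0 0 0 0 0"

```text
clock: 16.25
eef_pos: [601.7, -14.4, 181.0]
tcp_rot: [2.989, 1.57, -3.058]
contact_force: [-2.6, 0.1, 4.1]
opening: -0.0
```

```bash
python3 - <<'E'
from h import *
plan(602.1,-14.3,179.5,1.806)
E
```

```text
clock 16.25 tcp [601.7 -14.4 181. ] yaw 1.806 tilt [-0.0004 -0.    ] F [-2.6  0.1  4.1] open -0.0
 shift cm(tool) [0.154 0.001 0.045] len 0.16  then turn x deg 0.0
 shift if turned first [0.154 0.001 0.045]
```

>>> jog_arm --pt "0 0 0 0.05 0 0 0" --pt "0 0 0 0.05 0 0 0" --pt "0 0 0 0.05 0 0.05 0" --pt "0 0 0 0 0 0.05 0" --pt "0 0 0 0 0 0 0"

```text
clock: 16.75
eef_pos: [601.7, -14.5, 180.1]
tcp_rot: [-3.11, 1.569, -2.874]
contact_force: [-7.4, -1.1, 12.9]
opening: -0.002
```

```bash
python3 - <<'E'
from h import *
plan(602.1,-14.3,179.5,1.806)
E
```

```text
clock 16.75 tcp [601.7 -14.5 180.1] yaw 1.8061 tilt [-0.0021 -0.0006] F [-7.4 -1.1 12.9] open -0.002
 shift cm(tool) [0.064 0.011 0.042] len 0.08  then turn x deg 0.01
 shift if turned first [0.064 0.011 0.042]
```

>>> jog_arm --pt "0 0 0 0.05 0 0 0" --pt "0 0 0 0.05 0 0.03 0" --pt "0 0 0 0.05 0 0 0" --pt "0 0 0 0 0 0 0"

```text
clock: 17.15
eef_pos: [601.9, -14.4, 179.4]
tcp_rot: [-3.122, 1.569, -2.887]
contact_force: [-11.7, -1.2, 19.6]
opening: -0.001
```

```bash
python3 - <<'E'
from h import *
plan(602.1,-14.3,179.5,1.806)
E
```

```text
clock 17.15 tcp [601.9 -14.4 179.4] yaw 1.8061 tilt [-0.0021 -0.0005] F [-11.7  -1.2  19.6] open -0.001
 shift cm(tool) [-0.011  0.009  0.022] len 0.03  then turn x deg 0.0
 shift if turned first [-0.011  0.009  0.022]
```

>>> jog_arm --pt "0 0 0 -0.2 0 -0.1 0" --pt "0 0 0 -1.5 0 0 0.3" --pt "0 0 0 -2.5 0 0 0.6" --pt "0 0 0 -2.5 -1 0 0.6" --pt "0 0 0 -1.5 -2 0 0.6" --pt "0 0 0 -0.5 -1 0 0.6" --pt "0 0 0 0 0 0 0.6" --pt "0 0 0 0 0 0 0.6"

```text
clock: 17.95
eef_pos: [610.9, -53.0, 263.8]
tcp_rot: [2.541, 1.569, 2.776]
contact_force: [-0.2, 0.2, -1.0]
opening: 0.6
```

```bash
python3 - <<'E'
from lev import *
plan(602.1,-14.3,179.5,1.806)
save('wrist','w12')
E
```

```text
clock 17.95 tcp [610.9 -53.  263.8] yaw 1.8053 tilt [-0.0013  0.0005] F [-0.2  0.2 -1. ] open 0.6
 shift cm(tool) [8.436 3.966 0.052] len 9.32  then turn x deg -0.04
 shift if turned first [8.436 3.966 0.055]
```

View pics/w12.png

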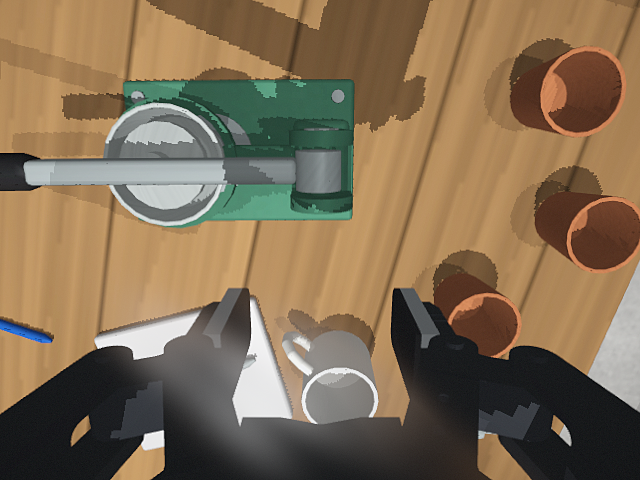

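```bash
cat > fork.py <<'E'
from lev import *
from scipy.optimize import least_squares
def fork(fn,c=(602.1,-14.3)):
    P,im=cloud('wrist',fn)
    R=Ro.from_euler('z',-0.235).as_matrix(); Q=(P-np.array([c[0],c[1],0]))@R.T
    q=Q.reshape(-1,3); q=q[(np.abs(q[:,0])<17.5)&(q[:,2]>168)&(q[:,2]<190)]
    f=lambda a:np.nanpercentile(a,[1,50,99]).round(1)
    for n,lo,hi,rad in(('earL',15,25,18),('earR',-25,-15,18),('eye',-9,9,13)):
        g=q[(q[:,1]>lo)&(q[:,1]<hi)&(q[:,0]>-17 if rad==18 else q[:,0]>-11)]
        print(n,len(g),'y',f(g[:,1]),'z',f(g[:,2]),least_squares(lambda p:np.hypot(g[:,0]-p[0],g[:,2]-p[1])-rad,[0,167],loss='soft_l1').x.round(2))
    b=Q.reshape(-1,3); b=b[(b[:,0]<-40)&(b[:,0]>-150)&(np.abs(b[:,1])<5)&(b[:,2]>160)&(b[:,2]<190)]
    print('bar slope z',np.polyfit(b[:,0],b[:,2],1))
E
python3 - <<'E'
from fork import *
fork('w10'); fork('w12')
E
```

```text
earL 1063 y [15.2 19.  23.2] z [169.7 183.8 187. ] [ -1.43 167.94]
earR 726 y [-20.9 -18.  -15. ] z [172.7 184.1 187.1] [ -1.34 167.95]
eye 1394 y [-8.6 -0.1  8.9] z [173.6 181.3 183.8] [ -2.33 169.54]
bar slope z [2.38189843e-02 1.79710964e+02]
earL 942 y [15.1 18.8 22.7] z [172.7 183.6 187.1] [ -0.28 167.88]
earR 746 y [-21.9 -18.5 -15.1] z [173.5 184.  187.2] [ -0.19 168.05]
eye 1296 y [-8.8  0.1  8.7] z [171.2 179.7 182. ] [ -1.9  167.97]
bar slope z [7.66743351e-03 1.78066858e+02]
```

```bash
sed -i 's/q\[:,0\]>-11/np.abs(q[:,0]+0.5)<8/' fork.py; python3 - <<'E'
from fork import *
fork('w10'); fork('w12')
plan(519.6,-286.7,200,0.654)
E
```

```text
earL 1063 y [15.2 19.  23.2] z [169.7 183.8 187. ] [ -1.43 167.94]
earR 726 y [-20.9 -18.  -15. ] z [172.7 184.1 187.1] [ -1.34 167.95]
eye 1086 y [-8.6 -0.1  8.9] z [177.9 181.7 184. ] [ -2.35 169.55]
bar slope z [2.38189843e-02 1.79710964e+02]
earL 942 y [15.1 18.8 22.7] z [172.7 183.6 187.1] [ -0.28 167.88]
earR 746 y [-21.9 -18.5 -15.1] z [173.5 184.  187.2] [ -0.19 168.05]
eye 963 y [-8.8  0.1  8.7] z [176.9 180.2 182.1] [ -1.88 167.97]
bar slope z [7.66743351e-03 1.78066858e+02]
clock 18.0 tcp [610.8 -52.8 263.5] yaw 1.8058 tilt [-0.0017  0.0005] F [-1.3 -0.3 -0.8] open 0.6
 shift cm(tool) [  6.358 -20.634 -14.304] len 25.9  then turn x deg 65.99
 shift if turned first [  6.315 -21.474  13.03 ]
```

The eye is now level with the ear axis (rel. z ≈0, slope 0.008), good enough for the tapered pin. Next, a close look over the red pin.

>>> jog_arm --pt "8.25 0 0 0 0 0 0.6" --pt "8.25 0 0 0 0 0 0.6" --pt "8.25 0 0 0 0 0 0.6" --pt "8.25 0 0 0 0 0 0.6" --pt "8.25 0 0 0 0 0 0.6" --pt "8.25 0 0 0 0 0 0.6" --pt "8.25 0 0 0 0 0 0.6" --pt "8.15 0 0 0 0 0 0.6" --pt "0 0 0 0 -3.579 2.17 0.6" --pt "0 0 0 0 -3.579 2.17 0.6" --pt "0 0 0 0 -3.579 2.17 0.6" --pt "0 0 0 1 -3.579 2.17 0.6" --pt "0 0 0 2 -3.579 2.17 0.6" --pt "0 0 0 2.5 -3.579 2.17 0.6" --pt "0 0 0 4 0 0 0.6" --pt "0 0 0 4 0 0 0.6" --pt "0 0 0 1.8 0 0 0.6" --pt "0 0 0 0 0 0 0.6" --pt "0 0 0 0 0 0 0.6" --pt "0 0 0 0 0 0 0.6"

```text
clock: 20.0
eef_pos: [521.6, -287.4, 112.8]
tcp_rot: [0.451, 1.569, -0.463]
contact_force: [0.0, -0.2, -0.4]
opening: 0.595
```

```bash
python3 - <<'E'
from lev import *
plan(519.6,-286.7,14,0.654)
save('wrist','w13')
E
```

```text
clock 20.0 tcp [ 521.6 -287.4  112.8] yaw 0.6563 tilt [ 0.0017 -0.0008] F [ 0.  -0.2 -0.4] open 0.595
 shift cm(tool) [ 9.884 -0.124 -0.196] len 9.89  then turn x deg 0.13
 shift if turned first [ 9.884 -0.124 -0.195]
```

View pics/w13.png

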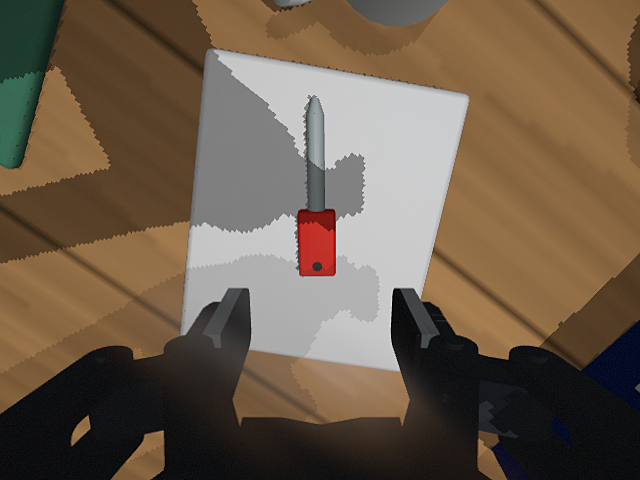

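The red pin (not blue or purple) has its grip at px (317,243), shoulder at (317,211) and tip at (315,97), and it is nearly aligned with the tool.

```bash
python3 - <<'E'
from lev import *
z=np.load('pics/w13.npz'); im=z['p']; h=cv2.cvtColor(im,cv2.COLOR_RGB2HSV); yy,xx=np.mgrid[0:480,0:640]
m=((h[...,0]<8)|(h[...,0]>172))&(h[...,1]>150)&(h[...,2]>60)&(abs(xx-320)<50)&(yy>190)&(yy<300)
rc=cv2.minAreaRect(np.argwhere(m)[:,::-1].astype(np.float32)); print(rc, m.sum())
R=Ro.from_euler('xyz',z['rot']).as_matrix()
T=lambda uv,zz:(px('wrist','w13',uv,zz)-z['pos'])@R
print('box tool',T(cv2.boxPoints(rc),22).round(1)); print('grip tool',T([rc[0]],22).round(1)); print('shoulder,tip tool',T([(316.5,209),(315.3,97)],17).round(1))
g=cv2.resize(im[85:290,270:370],None,fx=4,fy=4,interpolation=cv2.INTER_CUBIC)[:,:,::-1]; cv2.imwrite('pics/c6.png',cv2.rotate(g,cv2.ROTATE_90_CLOCKWISE)[:, :800])
print(px('wrist','w13',[(220,300)],12),); P,_=cloud('wrist','w13'); print(P[320,300],P[120,420])
E
```

```text
((316.5, 242.0), (66.0, 37.0), 90.0) 2322
box tool [[ 90.8  18.9 -11.8]
 [ 90.9  18.8   9.2]
 [ 90.8 -21.2   9.6]
 [ 90.8 -21.1 -12.5]]
grip tool [[90.8 -0.7 -1.4]]
shoulder,tip tool [[95.9 17.9 -1.4]
 [95.9 80.1 -1.7]]
[[ 450.6 -263.2   12. ]]
[ 470.70162983 -311.41877478   12.82842253] [ 610.53014392 -291.24255658   13.01795238]
```

View pics/c6.png

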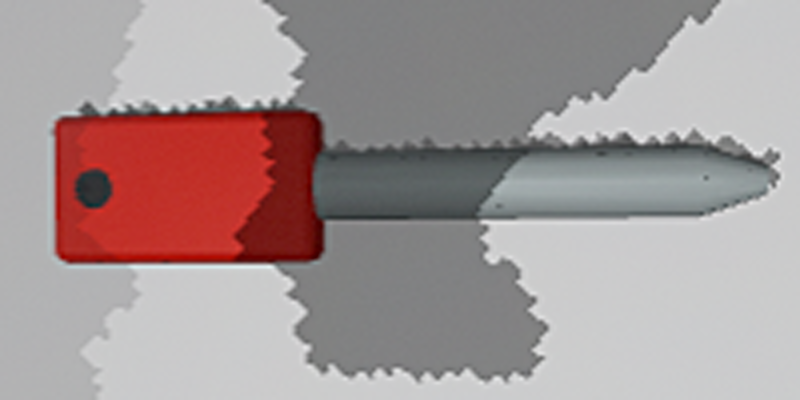

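>>> jog_arm --pt "0 0 0 0 -0.11 -0.14 0.5" --pt "0 0 0 2.5 0 0 0.5" --pt "0 0 0 2.5 0 0 0.5" --pt "0 0 0 2.5 0 0 0.5" --pt "0 0 0 1.5 0 0 0.5" --pt "0 0 0 0.8 0 0 0.5" --pt "0 0 0 0 0 0 0.5" --pt "0 0 0 0 0 0 0.5" --force 60

```text
clock: 20.85
eef_pos: [519.5, -287.2, 14.4]
tcp_rot: [0.419, 1.57, -0.496]
contact_force: [-0.3, 0.1, -0.6]
opening: 0.498
```

```bash
python3 - <<'E'
from lev import *
plan(519.6,-286.7,14,0.654)
E
```

```text
clock 20.85 tcp [ 519.5 -287.2   14.4] yaw 0.6558 tilt [ 0.0009 -0.0005] F [-0.3  0.1 -0.6] open 0.498
 shift cm(tool) [ 0.04   0.043 -0.036] len 0.07  then turn x deg 0.1
 shift if turned first [ 0.04   0.042 -0.036]
```

Close, then lift.

>>> jog_arm --pt "0 0 0 0 0 0 0.1" --pt "0 0 0 0 0 0 0.1" --pt "0 0 0 0 0 0 0.1" --pt "0 0 0 0 0 0 0.1" --pt "0 0 0 0 0 0 0" --pt "0 0 0 -0.3 0 0 0" --pt "0 0 0 -1 0 0 0" --pt "0 0 0 -2 0 0 0" --pt "0 0 0 -2.5 0 0 0" --pt "0 0 0 -2.5 0 0 0" --pt "0 0 0 -2.5 0 0 0" --pt "0 0 0 -2.5 0 0 0" --pt "0 0 0 -1.7 0 0 0" --pt "0 0 0 -0.5 0 0 0" --pt "0 0 0 0 0 0 0" --pt "0 0 0 0 0 0 0"

```text
clock: 22.45
eef_pos: [518.4, -286.7, 167.9]
tcp_rot: [-2.733, 1.57, 2.635]
contact_force: [0.0, 0.0, -0.0]
opening: 0.234
```

```bash
python3 - <<'E'
from lev import *
plan(519.6,-286.7,164,1.806)
save('wrist','w14')
E
```

```text
clock 22.45 tcp [ 518.4 -286.7  167.9] yaw 0.6558 tilt [-0.0009  0.0005] F [ 0.  0. -0.] open 0.234
 shift cm(tool) [0.393 0.09  0.074] len 0.41  then turn x deg -65.9
 shift if turned first [ 0.393 -0.031  0.113]
```

View pics/w14.png

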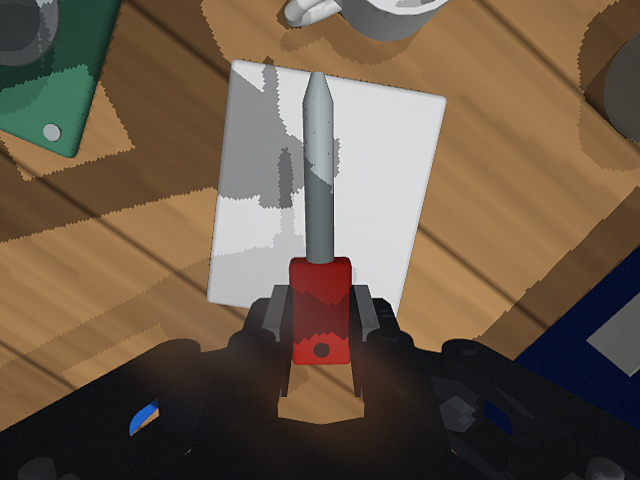

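The pin is held: grip at px (320,310), shoulder at y≈259, tip at (318,72). Measuring it in the tool frame.

```bash
cat > pin.py <<'E'
from lev import *
def pin(fn,ya=60,yb=262,xa=295,xb=345):
    T=tool(fn); f=[]
    for v in range(ya,yb,4):
        k=T[v,xa:xb]; k=k[(k[:,0]<12)&(k[:,0]>-20)]
        if len(k)>5: f.append([np.median(k[:,1]),(k[:,2].min()+k[:,2].max())/2,np.percentile(k[:,0],10),np.ptp(k[:,2])])
    f=np.array(f)
    k=T[ya-15:yb,xa:xb].reshape(-1,3);k=k[(k[:,0]<12)&(k[:,0]>-20)]; print('tip y',np.nanpercentile(k[:,1],99.7))
    g=f[f[:,0]<f[:,0].max()-12]
    a=np.polyfit(g[:,0],g[:,1],1);b=np.polyfit(g[:,0],g[:,2],1)
    print('z(y)',a,'xtop(y)',b,'width',np.median(g[:,3]))
    from scipy.optimize import least_squares
    k=k[(k[:,1]>24)&(k[:,1]<68)]; y0=45
    o=least_squares(lambda p:np.hypot(k[:,0]-p[0]-p[2]*(k[:,1]-y0),k[:,2]-p[1]-p[3]*(k[:,1]-y0))-5,[-2,0,0,0],loss='soft_l1').x
    print('axis at y=45: x,z',o[:2].round(2),'slopes',o[2:].round(4)); return o
E
python3 - <<'E'
from pin import *
pin('w14')
E
```

```text
tip y 81.16544780265237
z(y) [-0.01053344  0.86692911] xtop(y) [ 1.87561833e-04 -8.13547945e+00] width 9.63121435796197
axis at y=45: x,z [-2.89  0.37] slopes [ 0.0046 -0.0121]
```

```bash
python3 - <<'E'
from lev import *
plan(628.4,-129.6,164.7,1.795)
E
```

```text
clock 22.5 tcp [ 518.3 -286.6  167.6] yaw 0.6558 tilt [-0.0015  0.0009] F [ 0.2  0.1 -0.7] open 0.234
 shift cm(tool) [ 0.286 18.302 -5.725] len 19.18  then turn x deg -65.27
 shift if turned first [ 0.258 12.856 14.229]
```

>>> jog_arm --pt "-8.16 0 0 0 0 0 0" --pt "-8.16 0 0 0 0 0 0" --pt "-8.16 0 0 0 0 0 0" --pt "-8.16 0 0 0 0 0 0" --pt "-8.16 0 0 0 0 0 0" --pt "-8.16 0 0 0 0 0 0" --pt "-8.16 0 0 0 0 0 0" --pt "-8.16 0 0 0 0 0 0" --pt "0 0 0 0.037 1.837 2.033 0" --pt "0 0 0 0.037 1.837 2.033 0" --pt "0 0 0 0.037 1.837 2.033 0" --pt "0 0 0 0.037 1.837 2.033 0" --pt "0 0 0 0.037 1.837 2.033 0" --pt "0 0 0 0.037 1.837 2.033 0" --pt "0 0 0 0.037 1.837 2.033 0" --pt "0 0 0 0 0 0 0" --pt "0 0 0 0 0 0 0" --pt "0 0 0 0 0 0 0"

```text
clock: 24.3
eef_pos: [628.2, -130.4, 165.2]
tcp_rot: [2.874, 1.569, 3.098]
contact_force: [0.5, -0.3, -0.1]
opening: 0.234
```

```bash
python3 - <<'E'
from pin import *
plan(628.4,-129.6,164.7,1.795)
save('wrist','w15'); pin('w15')
E
```

```text
clock 24.3 tcp [ 628.2 -130.4  165.2] yaw 1.795 tilt [-0.0016  0.0001] F [ 0.5 -0.3 -0.1] open 0.234
 shift cm(tool) [0.047 0.074 0.041] len 0.1  then turn x deg -0.0
 shift if turned first [0.047 0.074 0.041]
tip y 80.33146530073437
z(y) [-0.00883103  0.02400682] xtop(y) [ 1.62599590e-03 -8.27014475e+00] width 9.671259341613897
axis at y=45: x,z [-2.88 -0.41] slopes [ 0.0036 -0.0124]
```

View pics/w15.png

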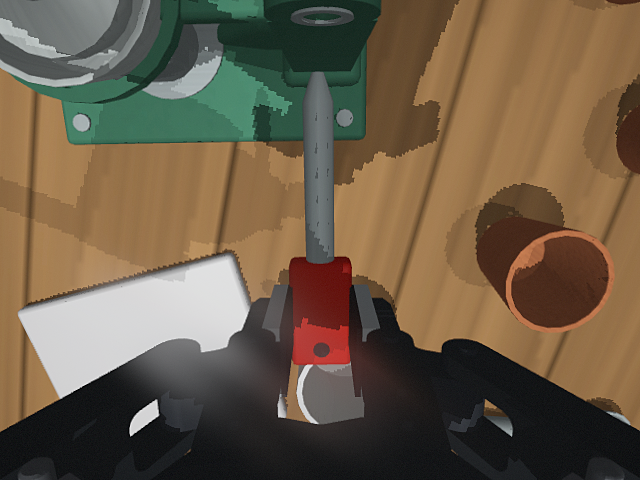

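The pin points at the near ear's hole, whose ring is centred around px (323,16). Comparing hole and pin axis in the tool frame.

```bash
python3 - <<'E'
from pin import *
T=tool('w15')
print('face pts',[T[y,x].round(1) for y,x in((16,285),(16,360),(30,323),(40,300),(40,340),(24,300),(24,345))])
im=cv2.imread('pics/w15.png'); cv2.imwrite('pics/c7.png',cv2.resize(im[0:100,260:390],None,fx=6,fy=6,interpolation=cv2.INTER_CUBIC))
E
```

```text
face pts [array([ -1.8,  97.3, -10.7]), array([-0. , 97.7, 12.7]), array([18.8, 97.4,  1.2]), array([36.3, 97.3, -7.9]), array([35.2, 97.1,  8. ]), array([ 8.7, 97.2, -6.5]), array([10.4, 97.6,  8.6])]
```

View pics/c7.png

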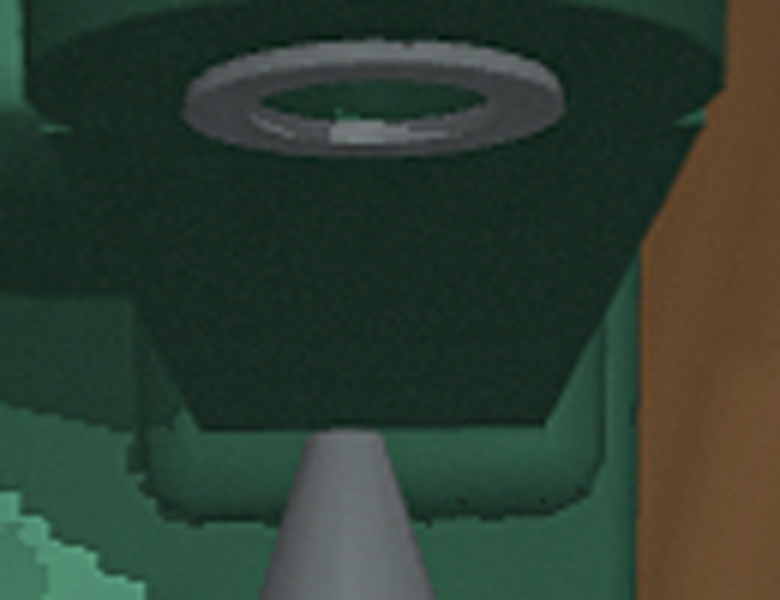

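```bash
python3 - <<'E'
from pin import *
c=r.get_calibration('wrist'); K,D,M=np.array(c['mtx']),np.array(c['dist']),np.array(c['mount'])
def ray(u,v):
    n=cv2.undistortPoints(np.array([[[u,v]]],float),K,D)[0,0]; return M[:3,:3]@np.array([n[0],n[1],1])
o=M[:3,3]
for uv in((322.5,16.5),(291,16.5),(354,16.5)):
    d=ray(*uv); print((o+d*(97.-o[1])/d[1]).round(2))
# shaft centreline: pick at several rows mid columns by z at plane x=-2.5
im=np.load('pics/w15.npz')['p']; g=im[...,1].astype(int)
for v in(110,150,190,230):print(v,list(g[v,298:340]))
def pl(u,v,x=-2.5):
    d=ray(u,v); return (o+d*(x-o[0])/d[0]).round(2)
print(pl(318,72),pl(320,258))
E
```

```text
[-2.27 97.    0.93]
[-2.37 97.   -8.79]
[-2.25 97.   10.66]
110 [np.int64(87), np.int64(86), np.int64(87), np.int64(87), np.int64(75), np.int64(69), np.int64(80), np.int64(81), np.int64(86), np.int64(89), np.int64(93), np.int64(98), np.int64(103), np.int64(105), np.int64(106), np.int64(108), np.int64(110), np.int64(113), np.int64(116), np.int64(118), np.int64(118), np.int64(118), np.int64(116), np.int64(115), np.int64(114), np.int64(109), np.int64(110), np.int64(109), np.int64(107), np.int64(103), np.int64(102), np.int64(99), np.int64(96), np.int64(96), np.int64(84), np.int64(78), np.int64(85), np.int64(87), np.int64(86), np.int64(87), np.int64(82), np.int64(59)]
150 [np.int64(74), np.int64(74), np.int64(73), np.int64(73), np.int64(75), np.int64(69), np.int64(71), np.int64(83), np.int64(86), np.int64(89), np.int64(93), np.int64(99), np.int64(101), np.int64(104), np.int64(108), np.int64(111), np.int64(116), np.int64(84), np.int64(83), np.int64(119), np.int64(122), np.int64(117), np.int64(117), np.int64(115), np.int64(115), np.int64(114), np.int64(113), np.int64(110), np.int64(106), np
[... 771 characters left out ...]
(128), np.int64(132), np.int64(134)]
230 [np.int64(124), np.int64(123), np.int64(121), np.int64(121), np.int64(121), np.int64(120), np.int64(123), np.int64(89), np.int64(70), np.int64(75), np.int64(77), np.int64(76), np.int64(92), np.int64(94), np.int64(110), np.int64(112), np.int64(111), np.int64(114), np.int64(115), np.int64(114), np.int64(116), np.int64(119), np.int64(122), np.int64(117), np.int64(118), np.int64(113), np.int64(113), np.int64(111), np.int64(109), np.int64(105), np.int64(104), np.int64(100), np.int64(98), np.int64(93), np.int64(91), np.int64(69), np.int64(120), np.int64(134), np.int64(130), np.int64(130), np.int64(129), np.int64(129)]
[-2.5  80.8  -0.51] [-2.5  18.84  0.02]
```

>>> jog_arm --pt "0 0 0 0.04 0 0.11 0" --pt "0 0 0 0 0.6 -0.006 0" --pt "0 0 0 0 0.6 -0.006 0" --pt "0 0 0 0 0.4 -0.004 0" --pt "0 0 0 0 0.3 -0.003 0" --pt "0 0 0 0 0.3 -0.003 0" --pt "0 0 0 0 0 0 0" --pt "0 0 0 0 0 0 0"

```text
clock: 25.15
eef_pos: [625.1, -108.2, 165.6]
tcp_rot: [-0.799, 1.571, -0.574]
contact_force: [-0.1, -0.2, -0.6]
opening: 0.232
```

```bash
python3 - <<'E'
from pin import *
plan(610.5,-54.7,164.7,1.795)
save('wrist','w16')
im=cv2.imread('pics/w16.png'); cv2.imwrite('pics/c8.png',cv2.resize(im[0:100,260:390],None,fx=6,fy=6,interpolation=cv2.INTER_CUBIC))
E
```

```text
clock 25.15 tcp [ 625.1 -108.2  165.6] yaw 1.7954 tilt [ 0.0001 -0.0001] F [-0.1 -0.2 -0.6] open 0.232
 shift cm(tool) [ 0.093  5.541 -0.23 ] len 5.55  then turn x deg 0.02
 shift if turned first [ 0.093  5.541 -0.232]
```

View pics/c8.png

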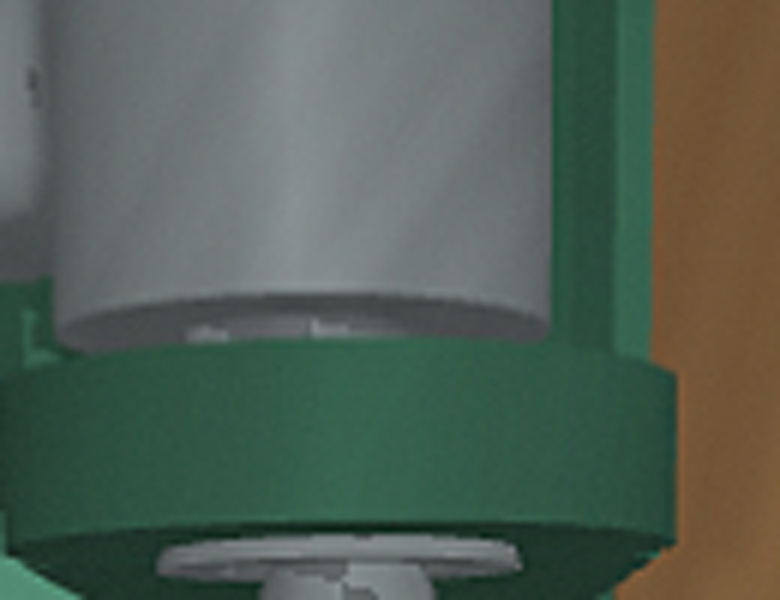

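The tip is in the near hole: pin centre 345, ring centre 339 in the crop. The eye sits about 2 mm forward, so I'm shifting the pin 0.7 mm forward and going on slowly while watching force.

>>> jog_arm --pt "0 0 0 0 0.2 -0.05 0" --pt "0 0 0 0 0.3 -0.02 0" --pt "0 0 0 0 0.3 -0.003 0" --pt "0 0 0 0 0.3 -0.003 0" --pt "0 0 0 0 0 0 0"

```text
clock: 25.7
eef_pos: [621.7, -97.3, 165.6]
tcp_rot: [2.114, 1.571, 2.338]
contact_force: [-0.4, -0.6, -0.7]
opening: 0.231
```

```bash
python3 - <<'E'
from pin import *
plan(610.5,-54.7,164.7,1.795)
E
```

```text
clock 25.7 tcp [621.7 -97.3 165.6] yaw 1.7954 tilt [-0.0001  0.0002] F [-0.4 -0.6 -0.7] open 0.231
 shift cm(tool) [ 0.089  4.398 -0.143] len 4.4  then turn x deg 0.02
 shift if turned first [ 0.089  4.398 -0.145]
```

>>> jog_arm --pt "0 0 0 0 0.3 -0.003 0" --pt "0 0 0 0 0.3 -0.003 0" --pt "0 0 0 0 0.3 -0.003 0" --pt "0 0 0 0 0.3 -0.003 0" --pt "0 0 0 0 0 0 0"

```text
clock: 26.2
eef_pos: [618.8, -85.6, 165.5]
tcp_rot: [2.44, 1.57, 2.665]
contact_force: [-1.2, -0.2, -0.7]
opening: 0.233
```

```bash
python3 - <<'E'
from pin import *
plan(610.5,-54.7,164.7,1.795)
save('wrist','w17')
im=cv2.imread('pics/w17.png'); cv2.imwrite('pics/c9.png',cv2.resize(im[0:160,240:400],None,fx=4,fy=4,interpolation=cv2.INTER_CUBIC)[:600])
E
```

```text
clock 26.2 tcp [618.8 -85.6 165.5] yaw 1.7955 tilt [-0.0004  0.0002] F [-1.2 -0.2 -0.7] open 0.233
 shift cm(tool) [ 0.084  3.195 -0.124] len 3.2  then turn x deg 0.03
 shift if turned first [ 0.084  3.195 -0.125]
```

View pics/c9.png

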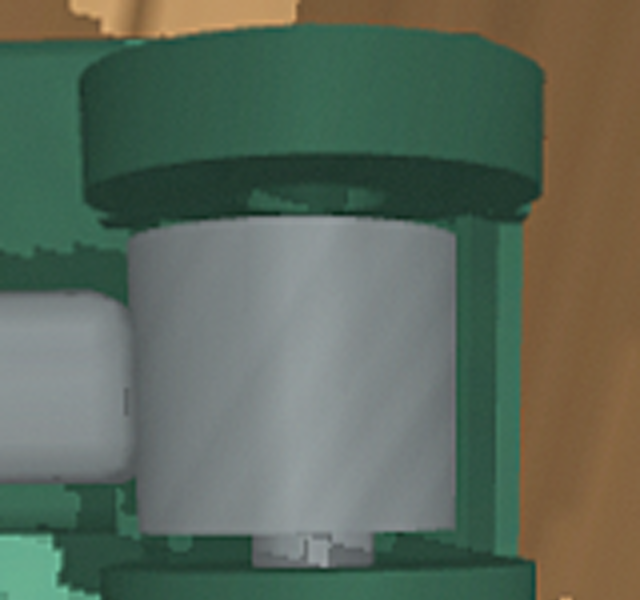

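The pin is in the eye (crop: pin 252–373 px, eye 130–457), and forces stay near 1 N. Continuing.

>>> jog_arm --pt "0 0 0 0 0.3 -0.003 0" --pt "0 0 0 0 0.3 -0.003 0" --pt "0 0 0 0 0.3 -0.003 0" --pt "0 0 0 0 0 0 0"

```text
clock: 26.65
eef_pos: [616.7, -76.9, 165.6]
tcp_rot: [2.488, 1.57, 2.713]
contact_force: [-0.4, -0.4, -1.0]
opening: 0.238
```

```bash
python3 - <<'E'
from pin import *
plan(610.5,-54.7,164.7,1.795)
E
```

```text
clock 26.65 tcp [616.7 -76.9 165.6] yaw 1.7954 tilt [-0.0003  0.0001] F [-0.4 -0.4 -1. ] open 0.238
 shift cm(tool) [ 0.087  2.301 -0.114] len 2.31  then turn x deg 0.03
 shift if turned first [ 0.087  2.301 -0.115]
```

>>> jog_arm --pt "0 0 0 0 0.3 -0.003 0" --pt "0 0 0 0 0.3 -0.003 0" --pt "0 0 0 0 0.3 -0.003 0" --pt "0 0 0 0 0.3 -0.003 0" --pt "0 0 0 0 0.3 -0.003 0" --pt "0 0 0 0 0 0 0"

```text
clock: 27.25
eef_pos: [613.2, -62.2, 165.5]
tcp_rot: [2.285, 1.57, 2.51]
contact_force: [-1.1, -0.7, -1.1]
opening: 0.232
```

```bash
python3 - <<'E'
from pin import *
plan(610.5,-54.7,164.7,1.795)
save('wrist','w18')
im=cv2.imread('pics/w18.png'); cv2.imwrite('pics/c10.png',cv2.resize(im[0:400,200:440],None,fx=1.5,fy=1.5))
E
```

```text
clock 27.25 tcp [613.2 -62.2 165.5] yaw 1.7954 tilt [-0.0004  0.0003] F [-1.1 -0.7 -1.1] open 0.232
 shift cm(tool) [ 0.084  0.79  -0.098] len 0.8  then turn x deg 0.03
 shift if turned first [ 0.084  0.79  -0.098]
```

View pics/c10.png

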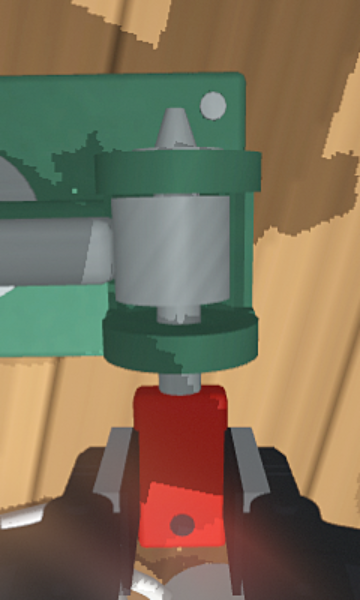

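The pin is through both ears with its nose out the far side. The remaining gap between red grip and ear is about 8 mm. Pushing home.

>>> jog_arm --pt "0 0 0 0 0.3 -0.003 0" --pt "0 0 0 0 0.2 -0.002 0" --pt "0 0 0 0 0.15 -0.002 0" --pt "0 0 0 0 0.1 -0.001 0" --pt "0 0 0 0 0 0 0"

```text
clock: 27.8
eef_pos: [611.6, -55.3, 165.6]
tcp_rot: [2.708, 1.571, 2.933]
contact_force: [-2.0, -1.4, -0.1]
opening: 0.231
```

```bash
python3 - <<'E'
from pin import *
plan(610.5,-54.7,164.7,1.795)
E
```

```text
clock 27.8 tcp [611.6 -55.3 165.6] yaw 1.7952 tilt [-0.0003  0.0001] F [-2.  -1.4 -0.1] open 0.231
 shift cm(tool) [ 0.086  0.08  -0.092] len 0.15  then turn x deg 0.01
 shift if turned first [ 0.086  0.08  -0.092]
```

>>> jog_arm --pt "0 0 0 0 0.1 0 0" --pt "0 0 0 0 0.1 0 0" --pt "0 0 0 0 0.05 0 0" --pt "0 0 0 0 0 0 0"

```text
clock: 28.2
eef_pos: [611.2, -53.6, 165.6]
tcp_rot: [-1.641, 1.57, -1.416]
contact_force: [-1.1, -5.3, -1.8]
opening: 0.237
```

```bash
python3 - <<'E'
from pin import *
plan(610.5,-54.7,164.7,1.795)
save('wrist','w19')
im=cv2.imread('pics/w19.png'); cv2.imwrite('pics/c11.png',cv2.resize(im[50:290,220:420],None,fx=2.5,fy=2.5,interpolation=cv2.INTER_CUBIC))
E
```

```text
clock 28.2 tcp [611.2 -53.6 165.6] yaw 1.7953 tilt [ 0.0002 -0.0012] F [-1.1 -5.3 -1.8] open 0.237
 shift cm(tool) [ 0.089 -0.09  -0.095] len 0.16  then turn x deg 0.02
 shift if turned first [ 0.089 -0.09  -0.095]
```

View pics/c11.png

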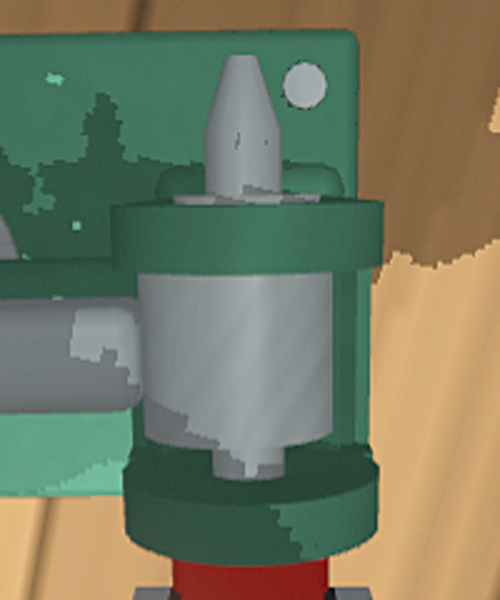

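Fully home: the red grip meets the ear, the nose is out the far side, and the reaction is Fy −5.3 N. One small push more, then release and retreat up.

>>> jog_arm --pt "0 0 0 0 0.05 0 0" --pt "0 0 0 0 0.03 0 0" --pt "0 0 0 0 0 0 0" --pt "0 0 0 0 -0.05 0 0" --pt "0 0 0 0.03 0 0 0.3" --pt "0 0 0 0 0 0 0.45" --pt "0 0 0 0 0 0 0.5" --pt "0 0 0 0 0 0 0.5" --pt "0 0 0 0 0 0 0.5"

```text
clock: 29.15
eef_pos: [611.3, -52.5, 165.4]
tcp_rot: [0.175, 1.57, 0.4]
contact_force: [-1.1, -0.4, 0.1]
opening: 0.497
```

```bash
python3 - <<'E'
from pin import *
plan(610.5,-54.7,164.7,1.795)
E
```

```text
clock 29.15 tcp [611.3 -52.5 165.4] yaw 1.7953 tilt [0.0004 0.0002] F [-1.1 -0.4  0.1] open 0.497
 shift cm(tool) [ 0.074 -0.201 -0.124] len 0.25  then turn x deg 0.01
 shift if turned first [ 0.074 -0.201 -0.124]
```

>>> jog_arm --pt "0 0 0 -0.5 0 0 0.5" --pt "0 0 0 -1.5 0 0 0.5" --pt "0 0 0 -2.5 0 0 0.5" --pt "0 0 0 -2.5 0 0 0.5" --pt "0 0 0 -2.5 0 0 0.5" --pt "0 0 0 -1.5 0 0 0.5" --pt "0 0 0 0 0 0 0.5" --pt "0 0 0 0 0 0 0.5" --pt "0 0 0 0 0 0 0.5"

```text
clock: 30.05
eef_pos: [610.3, -52.6, 274.0]
tcp_rot: [2.817, 1.569, 3.042]
contact_force: [-0.5, -0.7, -0.9]
opening: 0.503
```

```bash
python3 - <<'E'
from fork import *
plan(610.5,-54.7,164.7,1.795)
save('wrist','w20'); save('side','s20'); fork('w20')
T=px('wrist','w20',[(0,0)],0)
E
```

```text
clock 30.05 tcp [610.3 -52.6 274. ] yaw 1.7952 tilt [-0.0021  0.0002] F [-0.5 -0.7 -0.9] open 0.503
 shift cm(tool) [ 1.0926e+01 -2.1700e-01 -9.0000e-03] len 10.93  then turn x deg 0.01
 shift if turned first [ 1.0926e+01 -2.1700e-01 -9.0000e-03]
earL 928 y [15.2 19.1 24.8] z [171.1 183.2 186.9] [-1.5000e-01  1.6776e+02]
earR 716 y [-24.6 -18.5 -15. ] z [171.3 183.9 187. ] [ -0.17 168.06]
eye 855 y [-8.1  0.3  8.7] z [177.  180.4 182.5] [ -1.96 168.21]
bar slope z [7.33049975e-03 1.78003561e+02]
```

View pics/w20.png

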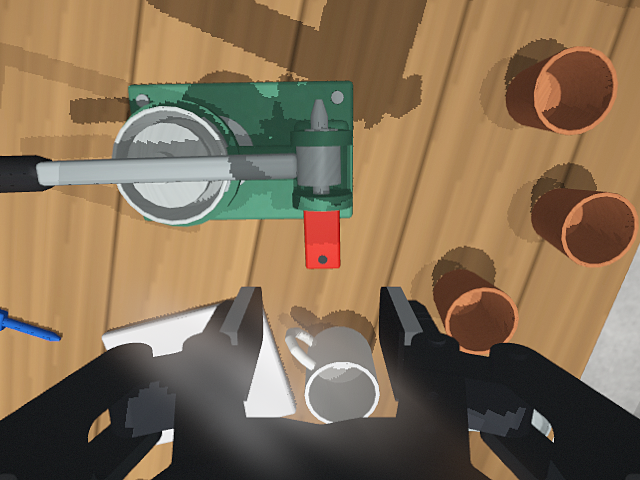

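View pics/s20.png

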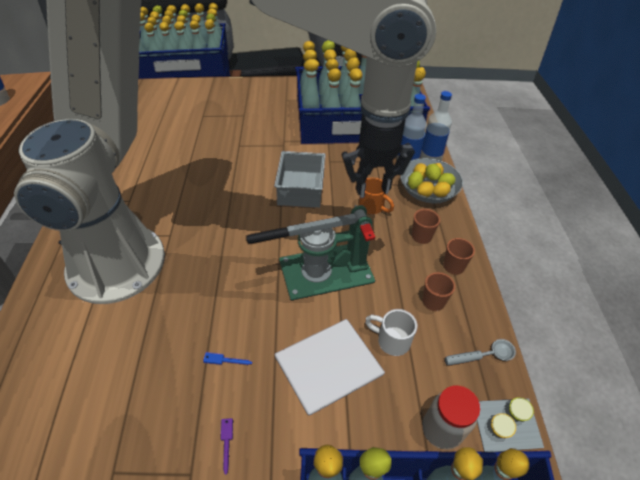

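The pin passes through both ears (tip px (319,99), grip 305–340 × 210–268), and the tumbler and mugs are standing. Checking tip position, then handing in.

```bash
python3 - <<'E'
from h import *
R=Ro.from_euler('z',-0.235).as_matrix()
print('press-frame rel pivot: tip, grip-end', ((px('wrist','w20',[(319,99)],167.5)-[602.1,-14.3,0])@R.T).round(1),((px('wrist','w20',[(322.5,268)],172)-[602.1,-14.3,0])@R.T).round(1))
print('mug px move check: mug0 side before/after same frame'); 
a=np.load('pics/side0.npz')['p'].astype(int);b=np.load('pics/s20.npz')['p'].astype(int)
for n,(y0,y1,x0,x1) in dict(mug0=(312,355,368,418),mug1=(180,212,361,372),tumb=(250,280,302,332)).items(): print(n,np.abs(a-b)[y0:y1,x0:x1].mean().round(2))
s=r.sense();print(s['clock'],s['contact_force'])
r.sign_off()
E
```

```text
press-frame rel pivot: tip, grip-end [[ -1.   39.7 167.5]] [[ -0.  -60.6 172. ]]
mug px move check: mug0 side before/after same frame
mug0 0.56
mug1 14.7
tumb 3.17
30.15 [-0.21381538  0.57939625 -0.40542509]
the job is handed in; nothing more can be done
```

The lever is back on the stand and the red pin is pushed fully home through both ears and the lever's eye. I handed the job in at about 30 s of the 67 s allowed. No verdict is reported, so what follows rests on my own last checks.

- **Lever:** it first sat about 2 mm high, so I pressed the eye down with closed fingertips. It now reads 0.3 mm above the hole axis and 1.8 mm forward, more than the stated 1 mm fore-and-aft play but within the 5 mm allowed. The bar slope is 0.007. I didn't measure the dome tip directly; the dome is seen down in the cup.
- **Pin:** it went in with no more than about 2 N of side force and stopped against the ear. Its tip is 39.7 mm past the fork centre (40 expected) and its grip end 60.6 mm before it (62 expected).
- **Tumbler and mugs:** all look upright. A before/after side-picture check showed no change for the white mug and little for the tumbler. The orange mug's area did change; I put that down to the gripper and its shadow being in view, so its position was judged by eye only.
- **Gripper:** it is about 110 mm above the pin, with no contact force.

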